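Unhook the framed ammonite with the lifting fork

ROBOT

A 6-joint arm with a two-finger parallel gripper is mounted at the origin on the work surface. World frame = base frame: x ahead of the robot, y to its left, z up, the work surface at z = 0. Lengths are in m, angles in rad, forces in N, time in s.
With the tool pointing down it reaches from about 0.35 to 0.975 m from the base axis. Payload 4.9 kg.
Tool frame: the origin (TCP) lies between the finger pads; the fingertips stand 19 mm ahead of it and the grasp point (between the pads) is the TCP; z points along the fingers, y is the line along which they close (so a half turn about z gives the same grasp; the last joint's range is limited). The gripper opens to 85 mm and grips with 20 to 120 N. Pads are 22 mm wide; open, the fingers measure 114 mm over their backs; the gripper's body (76 mm by 85 mm) begins 54 mm behind the grasp point. The pads swing forward as they close: fully open they stand 13 mm farther back than shut.
Start: joints at [-1.245, 0.053, 1.613, -0, 1.476, -0.119], TCP at [0.269, -0.564, 0.25] pointing down, gripper open.
Joint ranges: [-3.01, 3.01], [-1.01, 2.22], [0.06, 2.58], [-1.02, 4.17], [0.09, 2.62], [-3.14, 3.14]. Speed limits (rad/s): [2.57, 2.57, 3.14, 3.14, 3.14, 3.14].

INTERFACE

Orientations are given as [roll, pitch, yaw] about the fixed x, y, z axes, in that order (R = Rz(yaw) Ry(pitch) Rx(roll)).
In Python, from bench import monitor, optics, order, spotter gives the robot as it stands.
- The arm moves only by the shell command python3 -m handwheel 'ROWS' [OPENING] [FORCE]. ROWS is JSON, a list of rows, each a list of 6 numbers: the shift along the tool's x, y, z in m, then the turn, a rotation vector about the tool's x, y, z in degrees. In form: [[dx, dy, dz, wx, wy, wz], ...]. A call has exactly 5 rows; each row shifts and turns the commanded pose from where the row before left it, along the tool's axes as they then stand; what a row does not reach is not made up. A row lasts 1/10 s, in which the tool goes at most 50 mm and 8.59 degrees, less where a joint would pass 70% of its speed; a pose out of reach is approached as far as the arm can. A call with a gripper value outside its range is refused whole. OPENING is the opening, from -1 (shut) to 1 (fully open), so that 0 is half open, set as the call begins (- or left out, the last holds). The fingers move at their own pace and stop on an object; FORCE is the grip in N (left out, the last holds). Time passes only in rows, so rows that do not move let the fingers close, or fill a call up. It gives the time, the measured TCP pose, the force, the opening and the grip force at its end, in the units of the state.
- monitor.observe(): the state, without advancing time (a new reading comes with each control period).
- optics.grab_frame(name): name is "side" or "top" or "wrist"; returns a dict with "img" (384x512x3 uint8, blue, green, red), "fx", "fy", "cx", "cy" (pixels), "R" (3x3) and "t" (3): a world point X has camera coordinates R X + t. Camera axes: x right, y down, z forward; pixel columns grow to the right and rows downward; lengths in m; the calibration is good to about 2 mm. The wrist camera is an equidistant fisheye: a pixel r from the principal point sees the ray r / f radians off the axis. A picture is of the moment at which its call begins. There is no depth.
- order.sign_off(): hands the job in; it is judged then, once.
Trained networks look in a picture, given as the dict that the camera call returned (one of the last four; its "shot" number tells which), for a name from the list of things; names that differ only in an ending like _2 or _b are one class to them, and where a whole thing is asked for, a point or a joint stands for the part that bears it (a point fixed in the world has none). Each returns a list of dicts, best first, with "p" (0 to 1); they miss things now and then, are a little off and sometimes report something else, mostly with a low value. They report only what shows in the picture. A call takes as long as a camera call. They do not tell look-alikes from the thing itself.
- spotter.find_in(label, picture): "location" ([x, y, z] in m, in world coordinates, good to about 4 mm: the middle of the surface that is visible of it).
The state is a dict: "time_s": time; "q": joint angles; "qvel": joint speeds; "effort": joint torques, N m; "tcp_pos": TCP position; "ee_rot": TCP orientation; "contact_force": force on the tool from outside, world axes, zero at the start; "ft_torque": the same for the moment, N m; "opening": opening from 0.0 (shut) to 1.0 (fully open); "finger_force": force on a finger pad.
Only numpy, scipy, OpenCV 4.12 (cv2) and the standard library are available. Lean on these libraries where they do the work, as an engineer would, in place of code of your own. Each camera call takes 0.05 s, during which the arm holds its last target. There are 200 camera calls.

TASK

Pick up the red-handled lifting fork, use it to lift the hanging frame with the orange ammonite (wooden foot) off its hook by its wire handle, and stand the frame gently upright inside the wooden tray, without the gripper or arm touching the frame. Then lay the fork back flat on the middle of the green mat. Leave the other hanging frame, the globe, the jar and the rock undisturbed, and don't let the frame touch the counter or swing wildly.

Things in the scene. Friction and masses are not known exactly. Their poses are not given: they have to be found in the camera images.
- frame: Target: white upright frame 100 wide (y), 18 thick (x), top 102 above the origin, with an orange ammonite disc 54 across, on a brown wooden foot 50 (x) x 110 (y) x 12 mm. Same front and back, about 0.2 kg. Origin: centre of the foot's underside, z up. On top a wire handle (see point frame_bar). It hangs by that from either of the stand's two hooks and can swing about the bar.
- frame_bar (a point): Middle of the axis of the straight level top bar (along the frame's y) of the target's rigid steel wire handle, 157 mm above the frame's origin. Wire 8 mm thick; two upright wires at y = +-45 mm join the bar to the frame's top. Open space under the bar: 82 mm wide, 51 mm high.
- other_frame: Bystander: the same frame with a grey ammonite and a black foot, hanging on the stand's other hook. Leave it hanging.
- stand: Fixed steel stand. Origin on the counter below the midpoint between its two hooks; x points from the hooks' tips to the post (away from the robot), y along the crossbar, z up. In mm: base plate x -25..85, y -100..100, 12 high; post 16 thick at x 60; crossbar 14 thick at x 60, z 235, y -100..100; double hooks at y +75 and -75 (see point hook_left).
- hook_left (a point): Double hook at stand y = +75 mm: two brass rods 8 mm thick, 9 mm either side of this point, from the crossbar (60 mm behind) level to 14 mm ahead (towards -x) of this point, where they turn up 12 mm above it. This point: middle of the hook, on top of the rods, z = 239 mm, where a bar rests. A bar must rise over 12 mm to clear the tips.
- hook_right (a point): The same double hook at stand y = -75 mm.
- fork: Lifting fork, 0.16 kg, flat on the mat. Origin: underside of the handle's front end; x from handle to tips, z up. In mm: red handle x -100..0, 22 wide, z 0..28. Two steel prongs 8 thick at y +-28, axis z 4, from a crosspiece at x 4 to x 104, where each turns up to a tip of z 20. A bump on each prong at x 72, z up to 14. A carried bar sits across both prongs between bumps and tips.
- fork_grip (a point): Point to grip on the fork's handle: 25 mm behind the handle's front end, 14 mm above the underside; near its balance point.
- fork_seat (a point): Middle of the fork's seat for a bar: 88 mm ahead of the fork's origin, on top of the prongs (8 mm above the underside), midway between them.
- tray: Fixed open wooden tray, outside 130 (x) x 154 (y) x 16 mm high, walls and floor 6 mm thick (inside 118 x 142 mm, inner floor 6 mm above its origin). Origin: centre of its underside on the counter.
- tray_in (a point): Centre of the tray's inner floor.
- mat: Fixed flat green mat 270 (x) x 140 (y) x 3 mm where the fork lies. Origin: centre of its underside.
- globe: Bystander: polished stone ball 76 mm across on a turned wooden foot, 100 mm high. Origin: centre of underside.
- jar: Bystander: amber glass jar with black cap, 60 mm across, 140 mm high. Origin: centre of underside.
- rock: Bystander: layered brown rock 60 x 75 x 49 mm. Origin: centre of underside.
Mind the look-alikes: they are no part of the job. There is more than one size of the fork; the one meant has the size given above.

How it is judged:
By the outcome, as a careful person would: the job done as asked, in the order asked, and still so for the second after the job is handed in, with the robot touching nothing.
It also fails if it takes over 72 s, if anything falls off the work surface, if the arm or the gripper's body presses on something with over 40 N, if the wrist force passes 120 N, or if a joint passes its speed limit or range.

## Working session

There is one attempt and no reset: what is moved stays moved. The work goes in short steps, Python scripts to look and compute and a shell command to move; the robot and the scene stay as the last step left them, time stands still between calls to the robot, and variables do not carry over. Pictures are saved under pics/ and viewed, at most 10 in all, crops included, and the job is handed in when it is done.

```bash
mkdir -p pics; ls; python3 - <<'E'
from bench import monitor, optics, order, spotter
import cv2
s=monitor.observe(); print(s['time_s'],s['tcp_pos'],s['ee_rot'],s['opening'])
for n in ['side','top']:
    p=optics.grab_frame(n); cv2.imwrite(f'pics/{n}1.png',p['img'])
    print(n,p['fx'],p['R'],p['t'])
    for l in ['frame','frame_bar','other_frame','stand','hook_left','hook_right','fork','fork_grip','fork_seat','tray','tray_in','mat','globe','jar','rock']:
        r=spotter.find_in(l,p); print(l,[([round(v,3) for v in d['location']],round(d['p'],2)) for d in r[:4]])
E
```

```text
pics
0.0 [ 0.26873355 -0.56364229  0.2490597 ] [-3.13956703e+00 -2.00698146e-04  4.44818251e-01] 0.9977994989278428
side 424.66398317667523 [[ 0.96402042 -0.2657772  -0.00520718]
 [-0.1762647  -0.62443459 -0.76092851]
 [ 0.1989859   0.73446847 -0.64881483]] [-0.54763928  0.12565723  1.47633602]
frame [([0.628, -0.112, 0.143], 0.7), ([0.517, 0.355, 0.006], 0.27)]
frame_bar [([0.631, -0.12, 0.142], 0.67)]
other_frame [([0.615, 0.033, 0.149], 0.59), ([0.425, -0.01, 0.049], 0.47)]
stand [([0.654, -0.056, 0.011], 0.73)]
hook_left [([0.658, -0.061, 0.011], 0.8)]
hook_right [([0.658, -0.056, 0.014], 0.96)]
fork [([0.432, -0.33, 0.015], 0.67), ([0.472, -0.581, 0.017], 0.58)]
fork_grip [([0.426, -0.333, 0.016], 0.64)]
fork_seat [([0.474, -0.581, 0.018], 0.88), ([0.43, -0.328, 0.015], 0.6)]
tray [([0.519, 0.353, 0.01], 0.98)]
tray_in [([0.517, 0.356, 0.007], 0.58)]
mat [([0.467, -0.339, 0.006], 0.78)]
globe [([0.406, -0.13, 0.055], 0.63)]
jar [([0.409, 0.092, 0.091], 0.89)]
rock [([0.52, 0.355, 0.005], 0.74)]
top 493.4969624959234 [[ 0.02432274 -0.99967043  0.00821175]
 [-0.99659154 -0.02489389 -0.07864858]
 [ 0.07882708 -0.00627082 -0.99686858]] [-0.12934473  0.55511966  1.78470232]
frame [([0.626, -0.105, 0.127], 0.84)]
frame_bar [([0.628, -0.099, 0.125], 0.69), ([0.441, -0.316, 0.021], 0.5)]
other_frame [([0.612, 0.045, 0.131], 0.92)]
stand [([0.677, -0.019, 0.013], 0.65)]
hook_left [([0.677, -0.023, 0.01], 0.85)]
hook_right [([0.677, -0.019, 0.011], 0.69)]
fork [([0.477, -0.57, 0.024], 0.91), ([0.447, -0.321, 0.022], 0.71)]
fork_grip [([0.443, -0.314, 0.025], 0.87)]
fork_seat [([0.472, -0.579, 0.028], 0.83), ([0.682, -0.018, 0.011], 0.48)]
tray [([0.515, 0.353, 0.007], 0.94)]
tray_in [([0.513, 0.357, 0.005], 0.89), ([0.417, 0.003, 0.03], 0.68)]
mat [([0.465, -0.324, 0.001], 0.68), ([0.446, -0.321, 0.022], 0.68)]
globe []
jar [([0.407, 0.111, 0.14], 0.49)]
rock [([0.418, 0.005, 0.028], 0.67)]
```

View pics/side1.png

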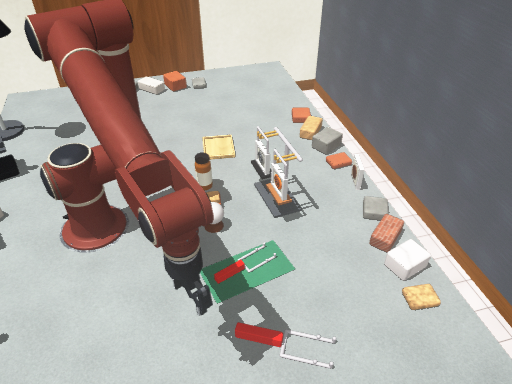

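View pics/top1.png

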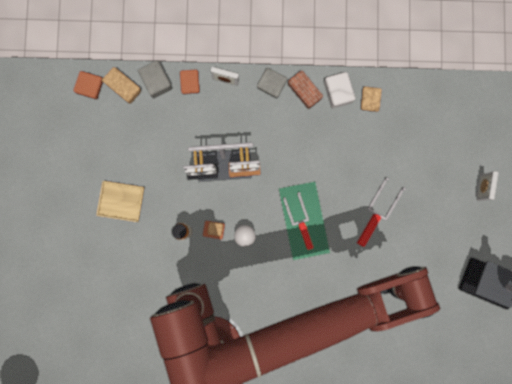

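The side view shows the short-handled fork on the mat (about 245,262) and a larger look-alike off the mat (285,345). The orange frame hangs on the right hook (about 280,190). In the top view the mat fork lies at (300,222), the stand at (222,160) and the tray at (120,201). I'll enlarge these.

```bash
python3 - <<'E'
import cv2,numpy as np
t=cv2.imread('pics/top1.png'); s=cv2.imread('pics/side1.png')
z=lambda im,x,y,w,h,W,H: cv2.resize(im[y:y+h,x:x+w],(W,H),interpolation=cv2.INTER_CUBIC)
a=z(t,180,125,85,64,400,300); b=z(t,270,175,85,64,400,300)
c=z(s,235,120,85,100,255,300); d=z(t,90,170,64,64,300,300); e=z(s,195,235,120,75,245,153)
e=cv2.copyMakeBorder(e,0,147,0,0,cv2.BORDER_CONSTANT)
cv2.imwrite('pics/z1.png',np.vstack([np.hstack([a,b]),np.hstack([c,d,e])]))
E
```

```text
(no output)
```

View pics/z1.png

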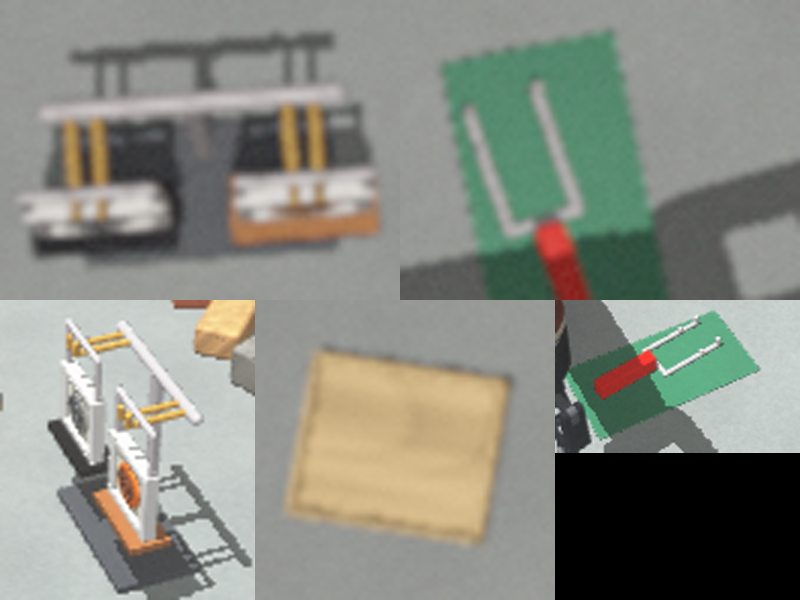

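```bash
cat > h.py <<'E'
import numpy as np, cv2
from scipy.spatial.transform import Rotation as Ro
def ray2plane(p,u,v,z):
    d=np.array([(u-p['cx'])/p['fx'],(v-p['cy'])/p['fy'],1.]);R=np.array(p['R']);t=np.array(p['t'])
    c=-R.T@t; w=R.T@d; return c+w*(z-c[2])/w[2]
def proj(p,X):
    R=np.array(p['R']);t=np.array(p['t']); c=R@np.array(X)+t
    return c[:2]/c[2]*[p['fx'],p['fy']]+[p['cx'],p['cy']]
E
python3 - <<'E'
from h import *
from bench import optics
np.set_printoptions(precision=4,suppress=True)
p=optics.grab_frame('top'); S=4.706
A=lambda x,y,z:ray2plane(p,180+x/S-.5+.5/S,125+y/S-.4,z)
B=lambda x,y,z:ray2plane(p,270+x/S-.4,175+y/S-.4,z)
D=lambda x,y,z:ray2plane(p,90+x/4.6875-.4,170+y/4.6875-.4,z)
l,r=A(42,115,.238),A(345,92,.238); print('crossbar',l,r,(l+r)/2,np.linalg.norm(l-r),np.degrees(np.arctan2(*(r-l)[:2])))
for n,x,y in [('Lrod1',76,212),('Lrod2',102,208),('Rrod1',295,195),('Rrod2',321,191)]: print(n,A(x,y,.247))
for n,(x,y) in {'Lbar':(20,205),'Lbar2':(172,192),'Rbar':(233,190),'Rbar2':(378,176)}.items(): print(n,A(x,y,.247))
c=np.array([D(x,y,.016) for x,y in [(60,50),(257,77),(228,243),(34,213)]]); print('tray',c.mean(0)); print(c, [np.linalg.norm(c[i]-c[i-1]) for i in range(4)])
for n,x,y,z in [('tipL',67,105,.023),('tipR',137,80,.023),('baseL',112,230,.007),('baseR',175,212,.007),('hfront',152,225,.031)]: print(n,B(x,y,z))
print('hrear',ray2plane(p,308,249,.031))
m=np.array([B(45,63,.003),B(212,33,.003),ray2plane(p,328.5,250,.003),ray2plane(p,294,257.5,.003)]);print('mat',m.mean(0),m)
E
```

```text
crossbar [0.677  0.0811 0.238 ] [ 0.6984 -0.1273  0.238 ] [ 0.6877 -0.0231  0.238 ] 0.2094657312254956 174.13588844402096
Lrod1 [0.6093 0.0546 0.247 ]
Lrod2 [0.6125 0.0369 0.247 ]
Rrod1 [ 0.6248 -0.0946  0.247 ]
Rrod2 [ 0.628  -0.1124  0.247 ]
Lbar [0.6131 0.0929 0.247 ]
Lbar2 [ 0.6247 -0.0105  0.247 ]
Rbar [ 0.6271 -0.0522  0.247 ]
Rbar2 [ 0.6393 -0.1511  0.247 ]
tray [0.5164 0.3495 0.016 ]
[[0.5897 0.4191 0.016 ]
 [0.5723 0.2642 0.016 ]
 [0.442  0.2814 0.016 ]
 [0.4617 0.4332 0.016 ]] [np.float64(0.12882135939140818), np.float64(0.15589007970984772), np.float64(0.13144233420067364), np.float64(0.15308179227261534)]
tipL [ 0.5445 -0.2481  0.023 ]
tipR [ 0.5654 -0.3023  0.023 ]
baseL [ 0.4486 -0.2864  0.007 ]
baseR [ 0.4639 -0.3355  0.007 ]
hfront [ 0.4528 -0.3148  0.031 ]
hrear [ 0.3574 -0.3384  0.031 ]
mat [ 0.4658 -0.3259  0.003 ] [[ 0.5787 -0.2318  0.003 ]
 [ 0.6057 -0.3631  0.003 ]
 [ 0.3546 -0.4174  0.003 ]
 [ 0.3243 -0.2911  0.003 ]]
```

The stand is yawed about +6°, with hook_right near (0.635,-0.104). The tray is at (0.516,0.350), yaw about -6.5°. The fork origin is near (0.454,-0.313), yaw about 20°. Next I move above the fork and look with the wrist camera.

```bash
python3 -m handwheel '[[0.02,-0.012,0.005,0,0,0],[0.03,-0.018,0.01,0,0,1],[0.03,-0.018,0.01,0,0,1],[0.03,-0.018,0.01,0,0,1],[0.03,-0.018,0.01,0,0,1]]' 1 60
python3 -m handwheel '[[0.03,-0.018,0.01,0,0,1],[0.03,-0.018,0.01,0,0,0],[0.03,-0.018,0.01,0,0,0],[0.015,-0.01,0.01,0,0,0],[0.0,0,0,0,0,0]]'
python3 - <<'E'
from h import *
from bench import optics,monitor,spotter
p=optics.grab_frame('wrist'); cv2.imwrite('pics/w1.png',p['img'])
s=monitor.observe();print(s['tcp_pos'],s['ee_rot'],p['fx'],p['cx'],p['cy'])
for l in ['fork','fork_grip','fork_seat','mat']: print(l,[(np.round(d['location'],4),round(d['p'],2)) for d in spotter.find_in(l,p)[:3]])
E
```

```text
time_s: 2.15
tcp_pos: [0.3627, -0.4291, 0.2051]
ee_rot: [3.141, -0.0, 0.374]
contact_force: [0.5, 0.1, 0.7]
opening: 0.996
finger_force: 0.0
time_s: 2.65
tcp_pos: [0.438, -0.3306, 0.1636]
ee_rot: [-3.139, 0.001, 0.361]
contact_force: [0.1, -0.2, 0.1]
opening: 1.001
finger_force: 0.0
[ 0.43770675 -0.3320722   0.1645311 ] [-3.14031103e+00  9.55792257e-04  3.59707538e-01] 297.3186396354542 255.00400406314586 195.4090336746008
fork [(array([ 0.4516, -0.3214,  0.0218]), 0.89), (array([ 0.4529, -0.562 ,  0.0253]), 0.71)]
fork_grip [(array([ 0.454 , -0.5667,  0.0256]), 0.92), (array([ 0.4548, -0.3178,  0.0173]), 0.71), (array([ 0.491 , -0.3185,  0.0021]), 0.7)]
fork_seat [(array([ 0.4485, -0.3186,  0.0206]), 0.91), (array([ 0.4563, -0.5617,  0.0222]), 0.64)]
mat [(array([ 0.4857, -0.3216,  0.0026]), 0.71)]
```

View pics/w1.png

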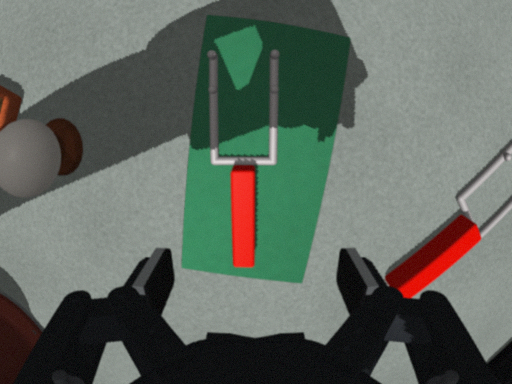

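The wrist view shows the fork clearly: tips at (212,54) and (274,53), crosspiece at (213..273,161), and a handle from (244,166) to (243,267).

```bash
cat >> h.py <<'E'
def fish(p,u,v,z):
    x=(u-p['cx'])/p['fx'];y=(v-p['cy'])/p['fy'];r=np.hypot(x,y)
    d=np.array([np.sin(r)*x/r,np.sin(r)*y/r,np.cos(r)]);R=np.array(p['R']);t=np.array(p['t'])
    c=-R.T@t; w=R.T@d; return c+w*(z-c[2])/w[2]
E
python3 - <<'E'
from h import *
from bench import optics,monitor
np.set_printoptions(precision=4,suppress=True)
p=optics.grab_frame('wrist')
g=lambda u,v,z:fish(p,u,v,z)
tl,tr=g(212,54,.023),g(274,53,.023);bl,br=g(213,161,.011),g(272.5,161,.011);hf,hr=g(244,167,.031),g(243,267,.031)
for n,a in dict(tl=tl,tr=tr,bl=bl,br=br,hf=hf,hr=hr).items(): print(n,a)
an=lambda d:np.degrees(np.arctan2(d[1],d[0]))
print(np.linalg.norm(tl-tr),an((tl+tr)/2-(bl+br)/2),an(tl-bl),an(tr-br),an(hf-hr),an((tl+tr)/2-hr))
m=np.array([g(207,15,.003),g(350,38,.003),g(302,282,.003),g(182,268,.003)]);print('mat',m.mean(0),an(m[0]-m[3]),an(m[1]-m[2]))
s=monitor.observe();print(s['tcp_pos'],s['ee_rot'])
E
```

```text
tl [ 0.5405 -0.2569  0.023 ]
tr [ 0.5597 -0.308   0.023 ]
bl [ 0.4458 -0.2896  0.011 ]
br [ 0.4655 -0.3431  0.011 ]
hf [ 0.4548 -0.3188  0.031 ]
hr [ 0.3577 -0.3523  0.031 ]
0.05459843909023706 19.71460474235727 19.014801829705235 20.411611753752066 19.060650163962052 19.94694090955833
mat [ 0.4613 -0.3315  0.003 ] 12.32947822545691 12.302115959976595
[ 0.4374 -0.3343  0.1661] [ 3.1403 -0.0004  0.3561]
```

```bash
python3 -m handwheel '[[-0.001,-0.002,0.015,0,0,0.5],[-0.001,-0.002,0.02,0,0,0.5],[-0.001,-0.002,0.02,0,0,0],[0,-0.002,0.02,0,0,0],[0,0,0.02,0,0,0]]'
python3 -m handwheel '[[0,0,0.015,0,0,0],[0,0,0.015,0,0,0],[0,0,0.01,0,0,0],[0,0,0.005,0,0,0],[0,0,0,0,0,0]]'
python3 - <<'E'
from bench import monitor
s=monitor.observe();print(s['tcp_pos'],s['ee_rot'],s['contact_force'])
E
```

```text
time_s: 3.45
tcp_pos: [0.4312, -0.3264, 0.0685]
ee_rot: [-3.141, 0.0, 0.339]
contact_force: [-0.5, -0.1, -0.6]
opening: 1.002
finger_force: 0.0
time_s: 3.95
tcp_pos: [0.4319, -0.3265, 0.0247]
ee_rot: [-3.141, 0.0, 0.34]
contact_force: [-0.3, -0.5, -0.3]
opening: 0.996
finger_force: 0.0
[ 0.43190147 -0.32645686  0.02471824] [-3.14072979e+00  4.14414434e-04  3.39964398e-01] [-0.31749378 -0.47079813 -0.27845512]
```

```bash
Z='' ; python3 -m handwheel '[[0,0,0,0,0,0],[0,0,0,0,0,0],[0,0,0,0,0,0],[0,0,0,0,0,0],[0,0,0,0,0,0]]' -1 80
python3 -m handwheel '[[0,0,0,0,0,0],[0,0,0,0,0,0],[0,0,0,0,0,0],[0,0,0,0,0,0],[0,0,0,0,0,0]]'
python3 -m handwheel '[[0,0,-0.005,0,0,0],[0,0,-0.015,0,0,0],[0,0,-0.025,0,0,0],[0,0,-0.03,0,0,0],[0,0,-0.03,0,0,0]]'
```

```text
time_s: 4.45
tcp_pos: [0.4326, -0.327, 0.0261]
ee_rot: [3.14, -0.001, 0.34]
contact_force: [-0.3, -0.7, -1.6]
opening: 0.24
finger_force: 79.3
time_s: 4.95
tcp_pos: [0.4326, -0.327, 0.026]
ee_rot: [3.14, -0.001, 0.34]
contact_force: [1.0, 0.4, 5.0]
opening: 0.237
finger_force: 80.3
time_s: 5.45
tcp_pos: [0.4315, -0.3261, 0.1312]
ee_rot: [-3.14, 0.001, 0.34]
contact_force: [0.5, -0.4, -1.7]
opening: 0.241
finger_force: 79.4
```

```bash
python3 -m handwheel '[[0,0,-0.016,0,0,2],[0,0,-0.02,0,0,3],[0,0,-0.02,0,0,3],[0,0,-0.02,0,0,3],[0,0,-0.02,0,0,2.5]]'
python3 -m handwheel '[[0.002,-0.01,0,0,0,0],[0.003,-0.02,0,0,0,0],[0.004,-0.025,0,0,0,0],[0.005,-0.03,0,0,0,0],[0.005,-0.03,0,0,0,0]]'
python3 -m handwheel '[[0.005,-0.03,0,0,0,0],[0.004,-0.025,0,0,0,0],[0.003,-0.02,0,0,0,0],[0.0025,-0.01,0,0,0,0],[0,0,0,0,0,0]]'
python3 - <<'E'
from h import *
from bench import optics,monitor,spotter
np.set_printoptions(precision=4,suppress=True)
for n in ['wrist','side','top']:
    p=optics.grab_frame(n); 
    if n=='side': a=p['img'][120:220,210:320]
    if n=='wrist': w=p['img']
    if n=='top': b=p['img'][115:215,170:280]
    for l in ['frame','frame_bar','hook_right','fork_seat','fork']: print(n,l,[(np.round(d['location'],4),round(d['p'],2)) for d in spotter.find_in(l,p)[:3]])
rs=lambda i:cv2.resize(i,(288,262),interpolation=cv2.INTER_CUBIC)
o=np.zeros((524,800,3),np.uint8);o[:384,:512]=w;o[:262,512:]=rs(a);o[262:,512:]=rs(b)
cv2.imwrite('pics/m2.png',o)
s=monitor.observe();print(s['tcp_pos'],s['ee_rot'],s['contact_force'])
E
```

```text
time_s: 5.95
tcp_pos: [0.4316, -0.3262, 0.2273]
ee_rot: [-3.141, 0.0, 0.103]
contact_force: [0.2, 0.4, -1.8]
opening: 0.244
finger_force: 79.4
time_s: 6.45
tcp_pos: [0.4378, -0.2072, 0.2239]
ee_rot: [-3.138, 0.003, 0.105]
contact_force: [-0.3, -0.6, -1.4]
opening: 0.239
finger_force: 79.4
time_s: 6.95
tcp_pos: [0.4438, -0.1223, 0.2249]
ee_rot: [-3.14, 0.002, 0.108]
contact_force: [-0.4, -0.2, -1.3]
opening: 0.242
finger_force: 79.4
wrist frame [(array([ 0.6155, -0.1128,  0.0915]), 0.77), (array([ 0.4746, -0.1247,  0.2118]), 0.61)]
wrist frame_bar [(array([ 0.6183, -0.0227,  0.0113]), 0.18)]
wrist hook_right [(array([ 0.6168, -0.0203,  0.0113]), 0.68)]
wrist fork_seat [(array([ 0.4729, -0.1216,  0.2069]), 0.87), (array([ 0.4027, -0.5286,  0.0213]), 0.74)]
wrist fork [(array([ 0.4739, -0.1244,  0.2084]), 0.79), (array([ 0.3991, -0.5292,  0.0214]), 0.61)]
side frame [(array([ 0.6304, -0.1122,  0.1437]), 0.79)]
side frame_bar [(array([0.4021, 0.0912, 0.105 ]), 0.68), (array([ 0.425 , -0.1398,  0.2136]), 0.48)]
side hook_right [(array([ 0.6543, -0.0538,  0.0142]), 0.94)]
side fork_seat [(array([ 0.4706, -0.5829,  0.0181]), 0.88), (array([ 0.4276, -0.1387,  0.2113]), 0.75)]
side fork [(array([ 0.4323, -0.143 ,  0.2103]), 0.83), (array([ 0.4702, -0.5794,  0.0192]), 0.6), (array([0.4038, 0.0937, 0.1082]), 0.27)]
top frame [(array([ 0.6242, -0.1049,  0.1263]), 0.71)]
top frame_bar [(array([ 0.6273, -0.0984,  0.1256]), 0.7)]
top hook_right [(array([ 0.6782, -0.019 ,  0.0123]), 0.82), (array([ 0.516 , -0.1329,  0.2167]), 0.38)]
top fork_seat [(array([ 0.4693, -0.5808,  0.0293]), 0.65), (array([ 0.5175, -0.132 ,  0.212 ]), 0.6)]
top fork [(array([ 0.4737, -0.5738,  0.0241]), 0.58), (array([ 0.5156, -0.1372,  0.2162]), 0.48)]
[ 0.4446 -0.1242  0.2263] [3.1416 0.     0.1045] [-0.7123  0.9447 -1.248 ]
```

View pics/m2.png

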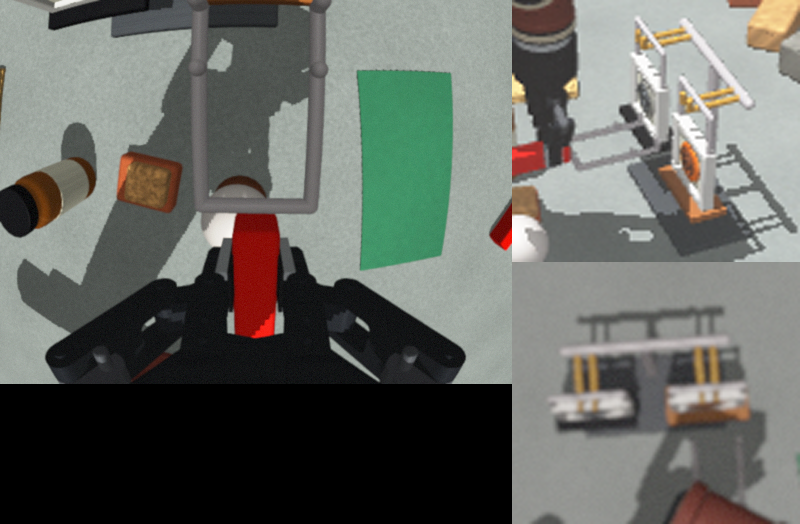

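The fork sits straight in the grip: prongs at columns 197 and 319, centred on about 257. In the top crop the prongs sit ahead of the right-hand hook. I'll overlay the models to check the lateral and height alignment.

```bash
cat > ov.py <<'E'
from h import *
from bench import optics,monitor
def T(o,yaw,P): 
    R=Ro.from_euler('z',yaw).as_matrix(); return np.array(P)@R.T+np.array(o)
SO=[.628,-.0294,0];SY=np.radians(6)
def draw(name,x,y,w,h,k,segs):
    p=optics.grab_frame(name); im=cv2.resize(p['img'][y:y+h,x:x+w],(w*k,h*k),interpolation=cv2.INTER_CUBIC)
    for P,c in segs:
        q=[tuple(int(round(v)) for v in ((proj(p,a)-[x,y])+.5)*k) for a in P]
        for a,b in zip(q,q[1:]): cv2.line(im,a,b,c,1,cv2.LINE_AA)
    return im
def stand():
    s=[]
    s.append((T(SO,SY,[[60,-100,235],[60,100,235]])/1 if 0 else T(SO,SY,np.array([[60,-100,235],[60,100,235]])/1e3),(255,0,0)))
    for yy in (-75,75):
        for d in (-9,9): s.append((T(SO,SY,np.array([[60,yy+d,235],[-14,yy+d,235],[-14,yy+d,251]])/1e3),(255,0,255)))
        s.append((T(SO,SY,np.array([[0,yy-45,188],[0,yy-45,243],[0,yy+45,243],[0,yy+45,188]])/1e3),(0,255,0)))
    return s
def fork():
    m=monitor.observe(); y=m['ee_rot'][2]; s=[]
    for d in (-28,28): s.append((T(m['tcp_pos'],y,(np.array([[4,0,4],[4,d,4],[104,d,4],[104,d,20]])+[24,0,-23])/1e3),(0,0,255)))
    return s
E
python3 - <<'E'
from ov import *
sg=stand()+fork()
a=draw('top',180,140,100,75,4,sg);b=draw('side',210,115,100,100,4,sg)
o=np.zeros((400,800,3),np.uint8);o[:300,:400]=a;o[:,400:]=b;cv2.imwrite('pics/m3.png',o)
E
```

```text
(no output)
```

View pics/m3.png

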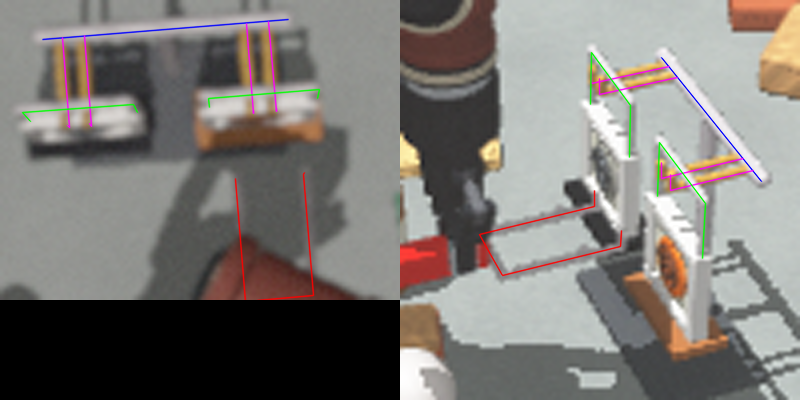

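The overlay agrees with the side picture to about 1 pixel for the fork (red), the bar (green) and the hooks, and the lateral offset is under 1 mm. I'll go in 80 mm.

```bash
python3 -m handwheel '[[0.004,0,0,0,0,0],[0.008,0,0,0,0,0],[0.01,0,0,0,0,0],[0.01,0,0,0,0,0],[0.01,0,0,0,0,0]]'
python3 -m handwheel '[[0.01,0,0,0,0,0],[0.01,0,0,0,0,0],[0.008,0,0,0,0,0],[0.006,0,0,0,0,0],[0.004,0,0,0,0,0]]'
python3 - <<'E'
from ov import *
sg=stand()+fork()
w=optics.grab_frame('wrist')['img'];cv2.imwrite('pics/w4.png',w)
a=draw('top',180,140,100,75,4,[]);b=draw('side',210,115,100,100,4,fork())
o=np.zeros((600,800,3),np.uint8);o[:300,:400]=a;o[:400,400:]=b;o[300:,:400]=cv2.resize(w,(400,300));cv2.imwrite('pics/m4.png',o)
s=monitor.observe();print(s['tcp_pos'],s['ee_rot'],s['contact_force'])
E
```

```text
time_s: 8.45
tcp_pos: [0.4874, -0.1197, 0.2262]
ee_rot: [-3.141, 0.0, 0.105]
contact_force: [-1.2, 0.1, -2.2]
opening: 0.239
finger_force: 79.4
time_s: 8.95
tcp_pos: [0.5246, -0.1158, 0.2262]
ee_rot: [-3.142, 0.0, 0.105]
contact_force: [0.2, 0.9, -1.8]
opening: 0.24
finger_force: 79.4
[ 0.52415774 -0.11585708  0.22625475] [-3.14152855e+00  3.31029949e-04  1.04565376e-01] [-0.76722974  0.36615623 -2.36835956]
```

View pics/m4.png

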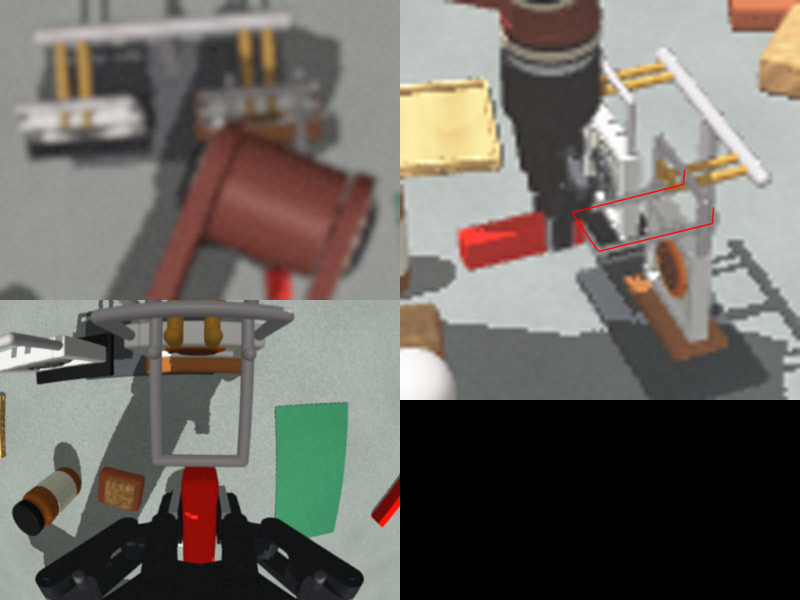

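In the wrist panel the prongs are at columns 156 and 249 and straddle the hook rods at 174 and 214. The fork is about 3 mm too far right and is short of the uprights. I'll shift it 3 mm left and lift slowly.

```bash
python3 -m handwheel '[[0,-0.001,-0.002,0,0,0],[0,-0.001,-0.004,0,0,0],[0,-0.001,-0.005,0,0,0],[0,0,-0.005,0,0,0],[0,0,-0.004,0,0,0]]'
python3 -m handwheel '[[0,0,-0.002,0,0,0],[0,0,-0.002,0,0,0],[0,0,-0.002,0,0,0],[0,0,-0.002,0,0,0],[0,0,-0.002,0,0,0]]'
python3 -m handwheel '[[0,0,-0.002,0,0,0],[0,0,-0.002,0,0,0],[0,0,-0.002,0,0,0],[0,0,-0.001,0,0,0],[0,0,0,0,0,0]]'
python3 - <<'E'
from ov import *
w=optics.grab_frame('wrist')['img']
b=draw('side',210,115,100,100,4,[])
o=np.zeros((400,800,3),np.uint8);o[:400,400:]=b;o[:300,:400]=cv2.resize(w[:200],(400,300));cv2.imwrite('pics/m5.png',o)
s=monitor.observe();print(s['tcp_pos'],s['ee_rot'],s['contact_force'],s['ft_torque'])
E
```

```text
time_s: 9.6
tcp_pos: [0.524, -0.1129, 0.2473]
ee_rot: [3.141, -0.001, 0.104]
contact_force: [-0.0, -0.2, -1.7]
opening: 0.239
finger_force: 79.4
time_s: 10.1
tcp_pos: [0.5233, -0.1128, 0.2557]
ee_rot: [-3.141, 0.002, 0.104]
contact_force: [0.1, -0.8, -4.4]
opening: 0.239
finger_force: 79.0
time_s: 10.6
tcp_pos: [0.5239, -0.1129, 0.2635]
ee_rot: [3.142, -0.0, 0.104]
contact_force: [-0.0, 1.5, -4.7]
opening: 0.24
finger_force: 79.0
[ 0.52379013 -0.1128936   0.26329984] [-3.14159096e+00  7.06066026e-05  1.04488774e-01] [-0.21485654 -0.42316021 -4.24083908] [-0.06087919  0.24814079  0.03784675]
```

View pics/m5.png

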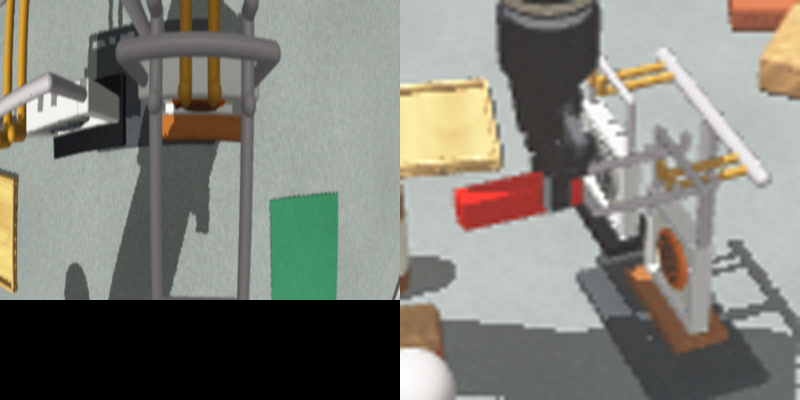

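The bar sits level across both prongs between the bumps and the tips, and it is centred. Now I lift clear of the hook and withdraw smoothly.

```bash
python3 -m handwheel '[[0,0,-0.002,0,0,0],[0,0,-0.004,0,0,0],[0,0,-0.006,0,0,0],[0,0,-0.008,0,0,0],[0,0,-0.008,0,0,0]]' -1 110
python3 -m handwheel '[[0,0,-0.008,0,0,0],[0,0,-0.008,0,0,0],[0,0,-0.006,0,0,0],[0,0,-0.004,0,0,0],[0,0,-0.002,0,0,0]]'
python3 -m handwheel '[[-0.001,0,0,0,0,0],[-0.002,0,0,0,0,0],[-0.003,0,0,0,0,0],[-0.004,0,0,0,0,0],[-0.005,0,0,0,0,0]]'
python3 -m handwheel '[[-0.006,0,0,0,0,0],[-0.007,0,0,0,0,0],[-0.007,0,0,0,0,0],[-0.007,0,0,0,0,0],[-0.007,0,0,0,0,0]]'
python3 -m handwheel '[[-0.007,0,0,0,0,0],[-0.007,0,0,0,0,0],[-0.007,0,0,0,0,0],[-0.007,0,0,0,0,0],[-0.007,0,0,0,0,0]]'
python3 -m handwheel '[[-0.006,0,0,0,0,0],[-0.005,0,0,0,0,0],[-0.004,0,0,0,0,0],[-0.003,0,0,0,0,0],[-0.001,0,0,0,0,0]]'
python3 - <<'E'
from ov import *
w=optics.grab_frame('wrist')['img']
b=draw('side',160,100,150,150,2,[])
o=np.zeros((300,700,3),np.uint8);o[:,400:]=b;o[:300,:400]=cv2.resize(w,(400,300));cv2.imwrite('pics/m6.png',o)
s=monitor.observe();print(s['tcp_pos'],s['ee_rot'],s['contact_force'],s['ft_torque'])
E
```

```text
time_s: 11.2
tcp_pos: [0.524, -0.1129, 0.2924]
ee_rot: [3.141, -0.001, 0.104]
contact_force: [-0.2, -0.0, -5.2]
opening: 0.236
finger_force: 110.2
time_s: 11.7
tcp_pos: [0.5235, -0.1126, 0.3188]
ee_rot: [-3.141, 0.002, 0.105]
contact_force: [1.6, -0.4, -12.7]
opening: 0.232
finger_force: 108.0
time_s: 12.2
tcp_pos: [0.5088, -0.1146, 0.3191]
ee_rot: [3.141, -0.0, 0.104]
contact_force: [0.6, 2.0, -10.0]
opening: 0.232
finger_force: 108.3
time_s: 12.7
tcp_pos: [0.4747, -0.1183, 0.3207]
ee_rot: [3.14, -0.002, 0.104]
contact_force: [-0.7, 0.5, -3.8]
opening: 0.234
finger_force: 108.9
time_s: 13.2
tcp_pos: [0.4398, -0.1217, 0.3193]
ee_rot: [3.142, -0.0, 0.104]
contact_force: [0.3, 0.4, -4.8]
opening: 0.232
finger_force: 108.9
time_s: 13.7
tcp_pos: [0.4212, -0.1237, 0.3193]
ee_rot: [3.142, -0.0, 0.104]
contact_force: [0.5, 0.5, -4.1]
opening: 0.233
finger_force: 108.9
[ 0.42143725 -0.12363813  0.31934534] [ 3.14154439e+00 -4.11295103e-04  1.04440220e-01] [ 0.59798309 -0.93343577 -4.626178  ] [-0.04934892  0.25479722  0.00406252]
```

View pics/m6.png

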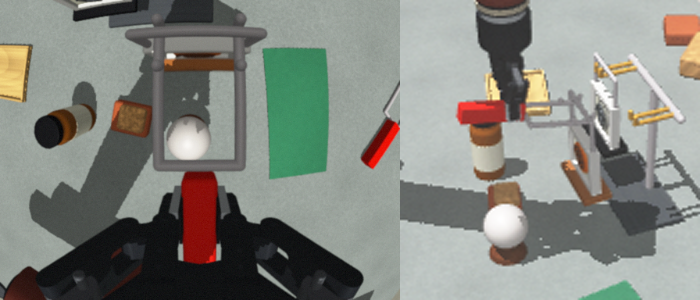

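The frame is off the hook and hanging level on the fork. Near the end of the lift its top edge pressed lightly on the hook rods (about 8 N), and it then came free. Next I carry it along the bar direction to the tray.

```bash
python3 -m handwheel '[[-0.0005,-0.002,0,0,0,0.2],[-0.0005,-0.004,0,0,0,0.4],[-0.0005,-0.006,0,0,0,0.4],[-0.0005,-0.008,0,0,0,0.4],[-0.0005,-0.01,0,0,0,0.4]]'
python3 -m handwheel '[[-0.0005,-0.012,0,0,0,0.4],[-0.0005,-0.014,0,0,0,0.4],[-0.0005,-0.016,0,0,0,0.4],[-0.0005,-0.018,0,0,0,0.4],[-0.0005,-0.02,0,0,0,0.4]]'
python3 -m handwheel '[[-0.0005,-0.02,0,0,0,0.4],[-0.0005,-0.02,0,0,0,0.4],[-0.0005,-0.02,0,0,0,0.4],[-0.0005,-0.02,0,0,0,0.4],[-0.0005,-0.02,0,0,0,0.4]]'
python3 -m handwheel '[[-0.0005,-0.02,0,0,0,0.4],[-0.0005,-0.02,0,0,0,0.4],[-0.0005,-0.02,0,0,0,0.4],[-0.0005,-0.02,0,0,0,0.4],[-0.0005,-0.02,0,0,0,0.4]]'
python3 -m handwheel '[[-0.0005,-0.02,0,0,0,0.4],[-0.0005,-0.02,0,0,0,0.4],[-0.0005,-0.02,0,0,0,0.4],[-0.0005,-0.02,0,0,0,0.4],[-0.0005,-0.018,0,0,0,0.4]]'
python3 -m handwheel '[[-0.0005,-0.016,0,0,0,0.4],[-0.0005,-0.014,0,0,0,0.4],[-0.0005,-0.012,0,0,0,0.4],[-0.0005,-0.01,0,0,0,0.4],[-0.0005,-0.008,0,0,0,0.3]]'
python3 -m handwheel '[[-0.0005,-0.006,0,0,0,0.3],[-0.0005,-0.004,0,0,0,0.2],[-0.0005,-0.002,0,0,0,0.2],[0,0,0,0,0,0],[0,0,0,0,0,0]]'
python3 - <<'E'
from ov import *
w=optics.grab_frame('wrist')['img']
b=draw('side',150,70,130,130,3,fork())
a=draw('top',80,140,100,100,3,fork())
o=np.zeros((600,790,3),np.uint8);o[:390,400:]=b;o[:300,:300]=a;o[300:,:400]=cv2.resize(w,(400,300));cv2.imwrite('pics/m7.png',o)
s=monitor.observe();print(s['tcp_pos'],s['ee_rot'],s['contact_force'],s['ft_torque'])
E
```

```text
time_s: 14.3
tcp_pos: [0.4161, -0.0932, 0.3193]
ee_rot: [-3.141, 0.0, 0.072]
contact_force: [0.4, 0.1, -5.5]
opening: 0.234
finger_force: 108.9
time_s: 14.8
tcp_pos: [0.4088, -0.013, 0.3194]
ee_rot: [-3.141, -0.0, 0.038]
contact_force: [0.4, 0.9, -4.3]
opening: 0.231
finger_force: 108.9
time_s: 15.3
tcp_pos: [0.4037, 0.0872, 0.3194]
ee_rot: [-3.141, -0.0, 0.003]
contact_force: [-0.1, -0.1, -4.7]
opening: 0.233
finger_force: 108.9
time_s: 15.8
tcp_pos: [0.4021, 0.1873, 0.3194]
ee_rot: [-3.141, 0.0, -0.031]
contact_force: [-0.4, 0.1, -4.8]
opening: 0.237
finger_force: 108.9
time_s: 16.3
tcp_pos: [0.4039, 0.2854, 0.3193]
ee_rot: [-3.141, 0.001, -0.066]
contact_force: [-0.5, 0.1, -3.6]
opening: 0.232
finger_force: 108.9
time_s: 16.8
tcp_pos: [0.4067, 0.3446, 0.3193]
ee_rot: [-3.141, 0.0, -0.1]
contact_force: [-0.7, -0.7, -4.3]
opening: 0.236
finger_force: 109.0
time_s: 17.3
tcp_pos: [0.4067, 0.3555, 0.3193]
ee_rot: [3.141, -0.0, -0.112]
contact_force: [0.8, -0.1, -4.7]
opening: 0.232
finger_force: 108.9
[0.40675525 0.35552392 0.31935771] [ 3.14154747e+00 -1.26427395e-04 -1.12376389e-01] [ 0.38412011 -0.19909257 -5.03142603] [ 0.02462672  0.29128002 -0.02128176]
```

View pics/m7.png

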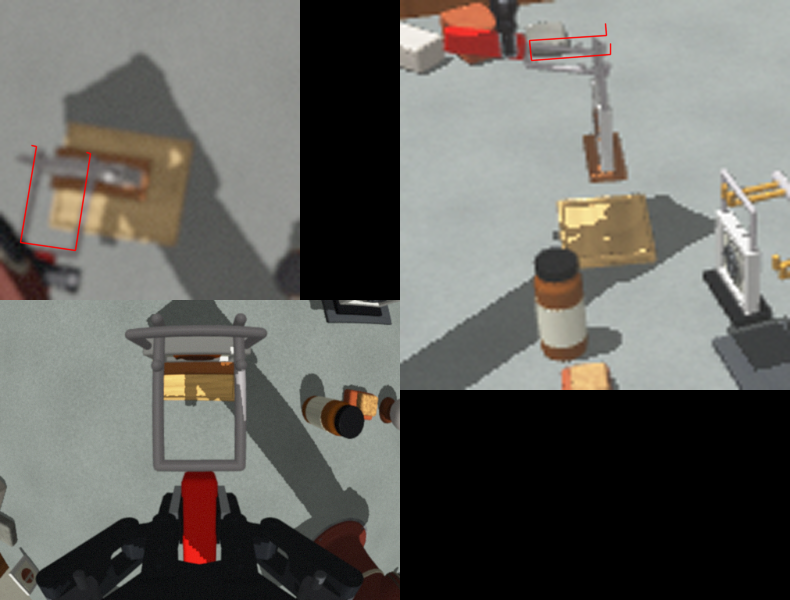

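The frame hangs upright and square over the tray. However, the real fork sits lower than the red overlay, so it slipped in the grip when the frame top met the hooks. I'll fit its pose in the tool frame from the wrist pixels I noted.

```bash
python3 - <<'E'
from h import *
from scipy.optimize import least_squares
from bench import optics,monitor,spotter
np.set_printoptions(precision=4,suppress=True)
p=optics.grab_frame('wrist'); s=monitor.observe()
Rt=Ro.from_euler('xyz',s['ee_rot']).as_matrix()
def pf(p,X):
    c=np.array(p['R'])@X+np.array(p['t']); r=np.hypot(c[0],c[1]); th=np.arctan2(r,c[2])
    return np.array([p['cx']+p['fx']*th*c[0]/r,p['cy']+p['fy']*th*c[1]/r])
def res(q,F,U):
    ox,oz,pt,oy,yw=q; o=[]
    for f,u in zip(F,U):
        R=Ro.from_euler('zy',[yw,pt]).as_matrix()
        v=R@(np.array(f)/1e3)+[ox,oy,oz]      # level frame: x fwd, y left, z up at tcp
        X=np.array(s['tcp_pos'])+Ro.from_euler('z',s['ee_rot'][2]).as_matrix()@v
        o+=list(pf(p,X)-u)
    return np.array(o)
F=[(4,28,4),(4,-28,4),(72,28,10),(72,-28,10),(104,28,16),(104,-28,16)]
bef=[(196,206),(317,206),(198,66.5),(319,66.5)]
now=[(198,212),(311,212),(201,86),(311,86),(198,27),(307,27)]
for U in (bef,now):
    r=least_squares(res,[.024,-.023,0,0,0],args=(F,U)); print(r.x*1000,np.degrees(r.x[2]),r.fun.round(1))
for l in ['frame','fork','fork_seat','frame_bar','tray']: print(l,[(np.round(d['location'],4),round(d['p'],2)) for d in spotter.find_in(l,p)[:2]])
for n in ['side','top']:
    q=optics.grab_frame(n)
    for l in ['frame','frame_bar','fork','fork_seat','tray']: print(n,l,[(np.round(d['location'],4),round(d['p'],2)) for d in spotter.find_in(l,q)[:2]])
E
```

```text
[ 26.4355  -7.8887 315.5208  -2.0024  -8.9555] 18.078009943602048 [ 1.1  0.7 -0.3  1.7  1.8 -1.8 -2.7 -0.7]
[ 17.6488 -21.4467 297.0381  -1.0545   4.2084] 17.01902967336488 [ 3.1  2.5 -2.3  2.  -0.5 -1.8 -3.1 -2.3  3.5 -0.  -0.6 -0.6]
frame [(array([0.5169, 0.3463, 0.2249]), 0.81)]
fork [(array([0.4296, 0.3544, 0.3009]), 0.71)]
fork_seat [(array([0.4283, 0.3595, 0.2976]), 0.69)]
frame_bar [(array([0.5204, 0.3446, 0.2269]), 0.94)]
tray [(array([0.4721, 0.3492, 0.0092]), 0.89), (array([0.4199, 0.138 , 0.1176]), 0.64)]
side frame [(array([0.5116, 0.307 , 0.1693]), 0.63), (array([ 0.3946, -0.1229,  0.0705]), 0.6)]
side frame_bar [(array([0.5152, 0.3001, 0.169 ]), 0.56), (array([0.4001, 0.3504, 0.3047]), 0.29)]
side fork [(array([ 0.4734, -0.5799,  0.0157]), 0.9), (array([0.4008, 0.3474, 0.3069]), 0.55)]
side fork_seat [(array([0.4008, 0.3484, 0.3052]), 0.73), (array([ 0.4724, -0.5803,  0.0215]), 0.64)]
side tray [(array([0.5171, 0.3572, 0.0109]), 0.61), (array([0.6165, 0.0324, 0.1451]), 0.53)]
top frame [(array([0.5104, 0.3324, 0.1401]), 0.61), (array([0.611 , 0.0431, 0.1301]), 0.61)]
top frame_bar [(array([0.5143, 0.3381, 0.1371]), 0.91), (array([0.4602, 0.3524, 0.2913]), 0.28)]
top fork [(array([ 0.4729, -0.574 ,  0.0264]), 0.8), (array([0.4937, 0.3349, 0.0044]), 0.7)]
top fork_seat [(array([ 0.4723, -0.5777,  0.0275]), 0.95), (array([0.4558, 0.3521, 0.2903]), 0.77)]
top tray [(array([0.4997, 0.3363, 0.0046]), 0.97)]
```

```bash
python3 - <<'E'
from h import *
from bench import optics
np.set_printoptions(precision=4,suppress=True)
P={n:optics.grab_frame(n) for n in('side','top')}
def tri(us,ut):
    A=[];b=[]
    for p,u in ((P['side'],us),(P['top'],ut)):
        R=np.array(p['R']);t=np.array(p['t']);c=-R.T@t;d=R.T@np.array([(u[0]-p['cx'])/p['fx'],(u[1]-p['cy'])/p['fy'],1]);d/=np.linalg.norm(d)
        M=np.eye(3)-np.outer(d,d);A.append(M);b.append(M@c)
    A=np.vstack(A);b=np.hstack(b);X=np.linalg.lstsq(A,b,rcond=None)[0];return X,np.linalg.norm(A@X-b)
print(tri((218.3,123),(113.7,197.3)))
# colour masks
def st(p,name,x,y,w,h):
    im=p['img'][y:y+h,x:x+w].astype(int);B,G,R=im[...,0],im[...,1],im[...,2]
    m=((R>1.45*G)&(R>1.8*B)&(R>50)&(R<170)).astype(np.uint8)
    n,l,s,c=cv2.connectedComponentsWithStats(m)
    for i in np.argsort(-s[1:,4])[:4]+1: print(name,s[i]+[x,y,0,0,0],c[i]+[x,y])
    red=((R>3*G)&(R>110)).astype(np.uint8);n,l,s,c=cv2.connectedComponentsWithStats(red)
    for i in np.argsort(-s[1:,4])[:2]+1: print(name,'red',s[i]+[x,y,0,0,0],c[i]+[x,y])
st(P['side'],'side',150,70,100,90);st(P['top'],'top',80,140,90,90)
from bench import monitor
s=monitor.observe();T=np.array(s['tcp_pos']);Rz=Ro.from_euler('z',s['ee_rot'][2]).as_matrix()
for dx,dz in [(24,-23),(24,-43),(14,-36)]:
  for f in [(-100,11,28),(-100,-11,28),(-100,-11,0),(-40,-11,0)]: print((dx,dz),f,proj(P['side'],T+Rz@((np.array(f)+[dx,0,dz])/1e3)))
E
```

```text
(array([0.5218, 0.3453, 0.127 ]), np.float64(0.0009262533682920178))
side [165  78  18  13 138] [174.6449  84.913 ]
side [150  70  30   6 112] [160.7679  71.7679]
side [189  81   3   9  24] [189.875  84.875]
side [215 128   6   2   7] [217.4286 128.4286]
side red [165  79  17  10 140] [172.9571  83.2   ]
side red [189  82   2   5   7] [189.5714  83.8571]
top [112 201  16   6  33] [119.4848 203.4545]
top [ 98 200   9   3  18] [102.0556 200.7222]
top [ 91 224   7   4  18] [ 94.1111 225.2222]
top [122 193   7   4  14] [125.4286 194.0714]
top red [ 94 225   2   1   2] [ 94.5 225. ]
(24, -23) (-100, 11, 28) [164.567  81.194]
(24, -23) (-100, -11, 28) [164.5826  83.816 ]
(24, -23) (-100, -11, 0) [165.6008  90.6433]
(24, -23) (-40, -11, 0) [181.5402  89.4109]
(24, -43) (-100, 11, 28) [165.2893  86.0574]
(24, -43) (-100, -11, 28) [165.3122  88.7084]
(24, -43) (-100, -11, 0) [166.3141  95.4263]
(24, -43) (-40, -11, 0) [182.1235  94.1834]
(14, -36) (-100, 11, 28) [162.3787  84.5652]
(14, -36) (-100, -11, 28) [162.3716  87.2101]
(14, -36) (-100, -11, 0) [163.4101  93.9686]
(14, -36) (-40, -11, 0) [179.2873  92.7275]
```

```bash
python3 - <<'E'
from h import *
from bench import optics,monitor
from scipy.optimize import least_squares
np.set_printoptions(precision=2,suppress=True)
p=optics.grab_frame('wrist'); s=monitor.observe(); cv2.imwrite('pics/w7.png',p['img'])
def prof(im,row,c0,c1):
    a=im[row-3:row+4,c0:c1].astype(float).mean(0); g=a.mean(1); k=np.convolve(g,np.ones(11)/11,'valid'); j=k.argmin()
    # centre between strongest falling and rising edge near the blob
    d=np.gradient(cv2.GaussianBlur(g[None],(1,5),0)[0]); lo=max(0,j-4); m=j+5
    l=lo+d[lo:m].argmin(); r=m+d[m:m+11].argmax(); return c0+(l+r)/2,r-l
for n in ['w4','w7']:
    im=cv2.imread(f'pics/{n}.png')
    print(n,[(r,*prof(im,r,183,228),*prof(im,r,290,335)) for r in (110,130,150,170,190)])
    col=im[190:235,250:262].astype(float).mean((1,2)); print('cross',col.round())
T=np.array(s['tcp_pos']);Rz=Ro.from_euler('z',s['ee_rot'][2]).as_matrix()
def pf(X):
    c=np.array(p['R'])@X+np.array(p['t']); r=np.hypot(c[0],c[1]); th=np.arctan2(r,c[2])
    return np.array([p['cx']+p['fx']*th*c[0]/r,p['cy']+p['fy']*th*c[1]/r])
for dz,pt in [(-23,0),(-30,0),(-23,10),(-30,10)]:
    print(dz,pt,[pf(T+Rz@(Ro.from_euler('y',pt,degrees=True).apply(np.array(f)/1e3+[.024,0,0])+[0,0,dz/1e3])) for f in [(4,28,4),(4,-28,4),(40,28,4),(40,-28,4),(72,28,10),(72,-28,10)]])
E
```

```text
w4 [(110, np.float64(219.5), np.int64(7), np.float64(315.0), np.int64(16)), (130, np.float64(208.5), np.int64(7), np.float64(314.5), np.int64(15)), (150, np.float64(221.0), np.int64(8), np.float64(314.0), np.int64(16)), (170, np.float64(209.5), np.int64(7), np.float64(312.5), np.int64(15)), (190, np.float64(189.0), np.int64(8), np.float64(311.0), np.int64(16))]
cross [167. 167. 168. 170. 170. 170. 167. 151. 107.  95. 102. 106. 107. 110.
 115. 120. 120. 117. 114. 111. 109. 103.  94.  73.  52.  44.  43.  42.
  43.  43.  43.  44.  42.  44.  44.  43.  45.  44.  44.  44.  47.  49.
  51.  54.  54.]
w7 [(110, np.float64(202.0), np.int64(14), np.float64(320.0), np.int64(12)), (130, np.float64(201.5), np.int64(15), np.float64(326.0), np.int64(12)), (150, np.float64(201.5), np.int64(15), np.float64(330.0), np.int64(8)), (170, np.float64(202.0), np.int64(14), np.float64(326.0), np.int64(16)), (190, np.float64(202.5), np.int64(15), np.float64(307.5), np.int64(15))]
cross [154. 154. 152. 151. 151. 152. 152. 152. 151. 152. 153. 154. 153. 146.
 118.  88.  86.  89.  93.  93.  99. 106. 107. 105. 101.  98.  95.  89.
  80.  61.  43.  34.  35.  35.  35.  35.  36.  36.  39.  41.  44.  48.
  47.  49.  52.]
-23 0 [array([198.56, 204.47]), array([307.26, 204.43]), array([195.04, 134.46]), array([310.45, 134.28]), array([191.06,  67.64]), array([314.06,  67.28])]
-30 0 [array([200.88, 200.12]), array([305.11, 200.07]), array([197.73, 132.99]), array([307.96, 132.81]), array([194.1 ,  69.23]), array([311.25,  68.91])]
-23 10 [array([200.18, 200.89]), array([305.76, 200.85]), array([199.24, 132.69]), array([306.56, 132.52]), array([197.91,  70.72]), array([307.72,  70.44])]
-30 10 [array([202.38, 196.8 ]), array([303.72, 196.75]), array([201.58, 131.39]), array([304.39, 131.23]), array([200.35,  72.05]), array([305.46,  71.78])]
```

The wrist profile shows the fork pitched about 10° nose-down and slid back about 6 mm, with the foot at (0.522,0.345), underside z≈0.121. The bar is still held by the tips, so I'll lower smoothly with a small centring shift and stop just above the tray floor.

```bash
python3 -m handwheel '[[-0.0003,-0.0003,0.002,0,0,0],[-0.0003,-0.0003,0.004,0,0,0],[-0.0003,-0.0003,0.006,0,0,0],[-0.0004,-0.0003,0.008,0,0,0],[-0.0004,-0.0003,0.008,0,0,0]]'
python3 -m handwheel '[[-0.0004,-0.0004,0.008,0,0,0],[-0.0004,-0.0004,0.008,0,0,0],[-0.0004,-0.0004,0.008,0,0,0],[-0.0004,-0.0004,0.008,0,0,0],[-0.0004,-0.0004,0.008,0,0,0]]'
python3 -m handwheel '[[-0.0004,-0.0004,0.008,0,0,0],[-0.0004,-0.0004,0.006,0,0,0],[-0.0004,-0.0004,0.005,0,0,0],[-0.0004,-0.0004,0.003,0,0,0],[-0.0004,-0.0004,0.001,0,0,0]]'
cat > tri.py <<'E'
from h import *
from bench import optics,monitor
np.set_printoptions(precision=4,suppress=True)
def force(n=4):
    o=[]
    for i in range(n): optics.grab_frame('top'); o.append(monitor.observe()['contact_force'])
    return np.mean(o,0)
E
python3 - <<'E'
from tri import *
from bench import spotter
print(force(4),monitor.observe()['tcp_pos'])
for n in ['side','top','wrist']:
    p=optics.grab_frame(n);cv2.imwrite(f'pics/{n}8.png',p['img'])
    for l in ['frame','tray']: print(n,l,[(np.round(d['location'],4),round(d['p'],2)) for d in spotter.find_in(l,p)[:2]])
E
```

```text
time_s: 19.0
tcp_pos: [0.405, 0.3574, 0.2903]
ee_rot: [3.141, 0.001, -0.112]
contact_force: [0.5, -0.2, -4.8]
opening: 0.235
finger_force: 108.9
time_s: 19.5
tcp_pos: [0.4034, 0.3597, 0.2506]
ee_rot: [-3.142, -0.0, -0.112]
contact_force: [-0.2, 0.7, -5.2]
opening: 0.234
finger_force: 108.9
time_s: 20.0
tcp_pos: [0.4015, 0.3618, 0.228]
ee_rot: [3.141, 0.0, -0.112]
contact_force: [0.0, -0.6, -5.2]
opening: 0.233
finger_force: 108.9
[-0.0743  0.1241 -4.5329] [0.4018 0.362  0.2288]
side frame [(array([0.5087, 0.3172, 0.078 ]), 0.8), (array([0.6171, 0.0313, 0.1422]), 0.75)]
side tray [(array([0.5143, 0.3358, 0.0084]), 0.9)]
top frame [(array([0.5044, 0.338 , 0.0447]), 0.84)]
top tray [(array([0.5151, 0.3435, 0.0042]), 0.68)]
wrist frame [(array([0.5142, 0.3518, 0.1389]), 0.95)]
wrist tray [(array([0.4785, 0.357 , 0.006 ]), 0.84), (array([0.6113, 0.0146, 0.0117]), 0.44)]
```

```bash
python3 - <<'E'
from tri import *
im=cv2.imread('pics/top8.png');hsv=cv2.cvtColor(im,cv2.COLOR_BGR2HSV)
for r in range(180,222,3):
    line=''
    for c in range(92,148):
        h,s,v=hsv[r,c]; line+= 'o' if s>110 and h<14 else ('y' if s>60 and h<30 else ('.' if v>90 else '#'))
    print(r,line)
p=optics.grab_frame('top')
for X in [(.516,.351,.02)]:
    for dx in (-25,25):
        for dy in (-55,55): print(dx,dy,proj(p,np.array(X)+Ro.from_euler('z',-6.4,degrees=True).apply([dx/1e3,dy/1e3,0])))
E
```

```text
180 ...............###########################..............
183 .........#yyyyyyyyyyyyyyyyyy.......#########............
186 .........yyyyyyyyyyyyyyyyyyyyyyyyyyyyyyyyyyyyyyyyy......
189 .........yyyyyyyyyyyyyyyyyyyyyyyyyyyyyyyyyyyyyyyyyyy....
192 .........yyyyyyyyyyyyyyyyyyyyyyyyyyyyyyyyyyyyyyyyyyy....
195 .............yyyyooyooyyyyoyoyyyyyyyyyyyyyyyyyyyyyy.....
198 ..................................yyooooooyyyyyyyyy###..
201 .........y.............................yooyyyyyyyy.#####
204 .......yyyyooooooyoooy...yooy.........yyoyyyyyyyyy######
207 ......yyyyyyyyyyyyyyy...yyyoyooooooooooooyyyyyyyy.######
210 ......yyyyyyyyyyyyyy....yyyyyyyyyyyyyyyyyyyyyyyyy#######
213 .....yyyyyyyyyyyyyyy...yyyyyyyyyyyyyyyyyyyyyyyyy.#######
216 .........yyyyyyyyyyy...yyyyyyyyyyyyyyyyyyyyyyyyy.#######
219 ##...........................yyyyyyyyyyyyyyyyyy.########
-25 -55 [133.6377 209.5025]
-25 55 [103.8002 205.4067]
25 -55 [135.7412 195.9646]
25 55 [105.9687 191.8798]
```

The top mask shows the foot at columns 103–133 inside the tray at 99–142, which is centred once parallax is allowed for. Now I lower onto the floor.

```bash
python3 -m handwheel '[[0,0,0.002,0,0,0],[0,0,0.004,0,0,0],[0,0,0.004,0,0,0],[0,0,0.004,0,0,0],[0,0,0.002,0,0,0]]'
python3 -c "from tri import *;print(force(2))"
python3 -m handwheel '[[0,0,0.001,0,0,0],[0,0,0.001,0,0,0],[0,0,0.001,0,0,0],[0,0,0.001,0,0,0],[0,0,0.001,0,0,0]]'
python3 -c "from tri import *;print(force(2))"
python3 -m handwheel '[[0,0,0.001,0,0,0],[0,0,0.001,0,0,0],[0,0,0.001,0,0,0],[0,0,0.001,0,0,0],[0,0,0.001,0,0,0]]'
python3 -c "from tri import *;print(force(2))"
python3 -m handwheel '[[0,0,0.001,0,0,0],[0,0,0.001,0,0,0],[0,0,0.001,0,0,0],[0,0,0.001,0,0,0],[0,0,0.001,0,0,0]]'
python3 -c "from tri import *;print(force(3))"
```

```text
time_s: 21.2
tcp_pos: [0.4013, 0.3617, 0.2114]
ee_rot: [3.141, 0.001, -0.112]
contact_force: [-0.3, 0.1, -4.1]
opening: 0.233
finger_force: 108.9
[ 0.0135  0.0673 -4.8065]
time_s: 21.8
tcp_pos: [0.4017, 0.3619, 0.2073]
ee_rot: [-3.142, -0.0, -0.112]
contact_force: [0.3, -0.8, -3.6]
opening: 0.235
finger_force: 108.9
[-0.1077  0.1116 -4.9598]
time_s: 22.4
tcp_pos: [0.4016, 0.3619, 0.2022]
ee_rot: [3.142, 0.0, -0.112]
contact_force: [0.2, 0.3, -4.5]
opening: 0.23
finger_force: 108.9
[ 0.6711 -0.1771 -3.9205]
time_s: 23.0
tcp_pos: [0.402, 0.362, 0.1978]
ee_rot: [-3.141, -0.001, -0.112]
contact_force: [-0.2, -0.2, -2.3]
opening: 0.231
finger_force: 109.2
[-0.4437  0.1331 -2.9368]
```

```bash
python3 -m handwheel '[[0,0,0.001,0,0,0],[0,0,0.001,0,0,0],[0,0,0.001,0,0,0],[0,0,0.001,0,0,0],[0,0,0.001,0,0,0]]'
python3 -c "from tri import *;print(force(4))"
python3 -m handwheel '[[0,0,0.001,0,0,0],[0,0,0.002,0,0,0],[0,0,0.002,0,0,0],[0,0,0.002,0,0,0],[0,0,0.002,0,0,0]]'
python3 - <<'E'
from tri import *
from bench import spotter
print(force(4))
for n in ['side','wrist']:
    p=optics.grab_frame(n);cv2.imwrite(f'pics/{n}9.png',p['img'])
    for l in ['frame','fork_seat','fork']: print(n,l,[(np.round(d['location'],4),round(d['p'],2)) for d in spotter.find_in(l,p)[:2]])
E
```

```text
time_s: 23.65
tcp_pos: [0.4017, 0.3619, 0.1923]
ee_rot: [-3.141, -0.0, -0.112]
contact_force: [0.4, 0.4, -2.3]
opening: 0.233
finger_force: 109.2
[-0.0435  0.1489 -1.7711]
time_s: 24.35
tcp_pos: [0.4016, 0.3618, 0.183]
ee_rot: [3.141, 0.0, -0.112]
contact_force: [0.1, 0.2, -1.2]
opening: 0.232
finger_force: 109.2
[ 0.2336  0.4216 -2.2816]
side frame [(array([0.5064, 0.3167, 0.0452]), 0.55), (array([0.3891, 0.3549, 0.1717]), 0.41)]
side fork_seat [(array([0.3887, 0.3569, 0.1702]), 0.67), (array([ 0.471 , -0.584 ,  0.0154]), 0.66)]
side fork [(array([ 0.4706, -0.5786,  0.0167]), 0.88), (array([ 0.3982, -0.1249,  0.0691]), 0.7)]
wrist frame [(array([0.5102, 0.3527, 0.1062]), 0.86)]
wrist fork_seat [(array([0.4229, 0.3626, 0.1611]), 0.86)]
wrist fork [(array([0.4265, 0.3599, 0.162 ]), 0.79)]
```

The frame stands on its own: the force is back to the fork's weight alone. I'll lower 8 mm more to clear the tips, then withdraw carefully.

```bash
python3 -m handwheel '[[0,0,0.002,0,0,0],[0,0,0.002,0,0,0],[0,0,0.002,0,0,0],[0,0,0.002,0,0,0],[0,0,0,0,0,0]]'
python3 -m handwheel '[[-0.002,0,0,0,0,0],[-0.003,0,0,0,0,0],[-0.003,0,0,0,0,0],[-0.003,0,0,0,0,0],[-0.003,0,0,0,0,0]]'
python3 - <<'E'
from tri import *
from bench import spotter
print(force(3))
p=optics.grab_frame('wrist');print([(np.round(d['location'],4),round(d['p'],2)) for d in spotter.find_in('frame',p)[:2]])
E
```

```text
time_s: 25.45
tcp_pos: [0.4014, 0.3617, 0.1747]
ee_rot: [3.141, 0.001, -0.112]
contact_force: [-0.3, -0.5, -1.9]
opening: 0.236
finger_force: 109.2
time_s: 25.95
tcp_pos: [0.3874, 0.3635, 0.1754]
ee_rot: [-3.141, -0.0, -0.112]
contact_force: [0.3, 0.3, -3.6]
opening: 0.232
finger_force: 109.2
[-0.2101 -0.0017 -1.782 ]
[(array([0.5107, 0.3531, 0.1058]), 0.72), (array([0.4426, 0.0374, 0.0086]), 0.48)]
```

```bash
python3 -m handwheel '[[-0.004,0,0,0,0,0],[-0.006,0,0,0,0,0],[-0.008,0,0,0,0,0],[-0.008,0,0,0,0,0],[-0.008,0,0,0,0,0]]'
python3 -m handwheel '[[-0.01,0,0,0,0,0],[-0.01,0,0,0,0,0],[-0.01,0,0,0,0,0],[-0.006,0,0,0,0,0],[-0.003,0,0,0,0,0]]'
python3 - <<'E'
from tri import *
from bench import spotter
print(force(2),monitor.observe()['q'])
for n in ['side','wrist']:
    p=optics.grab_frame(n);cv2.imwrite(f'pics/{n}10.png',p['img']);print(n,[(np.round(d['location'],4),round(d['p'],2)) for d in spotter.find_in('frame',p)[:2]])
E
```

```text
time_s: 26.7
tcp_pos: [0.353, 0.3673, 0.1752]
ee_rot: [3.142, 0.0, -0.112]
contact_force: [-0.4, -1.0, -1.8]
opening: 0.236
finger_force: 109.2
time_s: 27.2
tcp_pos: [0.3145, 0.3717, 0.1753]
ee_rot: [-3.142, -0.0, -0.111]
contact_force: [-0.9, 0.5, -1.7]
opening: 0.237
finger_force: 109.2
[ 0.0856 -0.1591 -1.1206] [ 0.7151 -0.228   2.0032 -0.0001  1.3662  2.3974]
side [(array([0.5052, 0.3175, 0.0499]), 0.88), (array([0.5228, 0.348 , 0.0085]), 0.33)]
wrist [(array([0.4925, 0.3561, 0.0137]), 0.9)]
```

The fork is clear, and the frame stayed where it stood. Now raise and carry the fork back over to the mat.

```bash
python3 -m handwheel '[[0,0,-0.01,0,0,0],[0,0,-0.02,0,0,0],[0,0,-0.02,0,0,0],[0,0,-0.02,0,0,0],[0,0,-0.02,0,0,0]]'
python3 -m handwheel '[[0,0,-0.02,0,0,0],[0,0,-0.02,0,0,0],[0,0,-0.02,0,0,0],[0,0,-0.02,0,0,0],[0,0,-0.01,0,0,0]]'
python3 -m handwheel '[[0.006,0.012,0,0,0,-2],[0.012,0.022,0,0,0,-2.4],[0.012,0.022,0,0,0,-2.4],[0.012,0.022,0,0,0,-2.4],[0.012,0.022,0,0,0,-2.4]]'
python3 -m handwheel '[[0.012,0.022,0,0,0,-2.4],[0.012,0.022,0,0,0,-2.4],[0.012,0.022,0,0,0,-2.4],[0.004,0.028,0,0,0,0],[-0.005,0.03,0,0,0,0]]'
python3 -m handwheel '[[-0.0055,0.03,0,0,0,0],[-0.0055,0.03,0,0,0,0],[-0.0055,0.03,0,0,0,0],[-0.0055,0.03,0,0,0,0],[-0.0055,0.03,0,0,0,0]]'
python3 -m handwheel '[[-0.0055,0.03,0,0,0,0],[-0.0055,0.03,0,0,0,0],[-0.0055,0.03,0,0,0,0],[-0.0055,0.03,0,0,0,0],[-0.0055,0.03,0,0,0,0]]'
python3 -m handwheel '[[-0.0055,0.03,0,0,0,0],[-0.0055,0.03,0,0,0,0],[-0.0055,0.025,0,0,0,0],[-0.0055,0.015,0,0,0,0],[0,0,0,0,0,0]]' | head -3
```

```text
time_s: 28.0
tcp_pos: [0.3155, 0.3716, 0.267]
ee_rot: [-3.141, -0.001, -0.112]
contact_force: [-0.1, 0.8, -2.5]
opening: 0.236
finger_force: 109.2
time_s: 28.5
tcp_pos: [0.3158, 0.3719, 0.3584]
ee_rot: [-3.139, -0.003, -0.112]
contact_force: [0.2, 0.0, -1.7]
opening: 0.231
finger_force: 109.2
time_s: 29.0
tcp_pos: [0.3667, 0.2694, 0.3553]
ee_rot: [3.142, 0.0, 0.092]
contact_force: [0.7, 0.2, -1.4]
opening: 0.231
finger_force: 109.1
time_s: 29.5
tcp_pos: [0.4229, 0.1519, 0.355]
ee_rot: [-3.142, 0.001, 0.216]
contact_force: [0.8, -0.1, -1.8]
opening: 0.232
finger_force: 109.2
time_s: 30.0
tcp_pos: [0.4274, -0.0008, 0.3553]
ee_rot: [-3.142, -0.0, 0.216]
contact_force: [0.2, 0.0, -1.6]
opening: 0.232
finger_force: 109.2
time_s: 30.5
tcp_pos: [0.4327, -0.1532, 0.3553]
ee_rot: [-3.141, -0.0, 0.216]
contact_force: [0.7, 0.3, -1.6]
opening: 0.235
finger_force: 109.2
time_s: 31.0
tcp_pos: [0.4324, -0.2556, 0.3549]
ee_rot: [-3.141, 0.001, 0.214]
```

```bash
python3 -m handwheel '[[-0.001,0.01,0.01,0,0,0],[-0.001,0.02,0.02,0,0,0],[-0.002,0.02,0.02,0,0,0],[-0.001,0.02,0.02,0,0,0],[-0.001,0.007,0.01,0,0,0]]'
python3 - <<'E'
from tri import *
from scipy.optimize import least_squares,minimize
p=optics.grab_frame('side');w=optics.grab_frame('wrist');t=optics.grab_frame('top');s=monitor.observe()
cv2.imwrite('pics/side11.png',p['img']);cv2.imwrite('pics/wrist11.png',w['img']);cv2.imwrite('pics/top11.png',t['img'])
print(s['tcp_pos'],s['ee_rot'])
T=np.array(s['tcp_pos']);Rz=Ro.from_euler('z',s['ee_rot'][2]).as_matrix()
def red(im): im=im.astype(int); return ((im[...,2]>2.5*im[...,1])&(im[...,2]>80)&(im[...,2]>2.5*im[...,0])).astype(np.uint8)
m=red(p['img']);n,l,st,c=cv2.connectedComponentsWithStats(m)
tc=proj(p,T)
for i in range(1,n):
    if st[i,4]>8: print(st[i],c[i])
print('tcp px',tc)
def P(q,f): ox,oz,pt=q; return T+Rz@(Ro.from_euler('y',pt,degrees=True).apply(np.array(f)/1e3+[ox/1e3,0,0])+[0,0,oz/1e3])
def hull(q,x0=-100,x1=0):
    pts=np.array([proj(p,P(q,(x,y,z))) for x in (x0,x1) for y in (-11,11) for z in (0,28)],np.float32); return cv2.convexHull(pts)
for q in [(24,-23,0),(18,-26,5),(18,-26,10),(18,-26,15)]:
    im=np.zeros(m.shape,np.uint8);cv2.fillConvexPoly(im,np.round(hull(q)).astype(int),1)
    ys,xs=np.where(im); print(q,'bbox',xs.min(),xs.max(),ys.min(),ys.max(),'inter',(im&m).sum(),'missing red', 'proj',P(q,(88,0,8)))
    for x in (xs.min()+3,xs.min()+10): print('  col',x,ys[xs==x].min(),ys[xs==x].max())
ys,xs=np.where(m[:,:300])
b=(abs(xs-tc[0])<60)&(abs(ys-tc[1])<50);xs,ys=xs[b],ys[b]
for x in range(xs.min(),xs.max()+1,3): 
    if (xs==x).any(): print(x,ys[xs==x].min(),ys[xs==x].max())
E
```

```text
time_s: 31.5
tcp_pos: [0.4431, -0.3307, 0.2721]
ee_rot: [-3.138, 0.002, 0.216]
contact_force: [0.5, 0.0, -2.7]
opening: 0.234
finger_force: 109.2
[ 0.4434 -0.33    0.2743] [-3.1394  0.0009  0.2165]
[211 205  27  17 300] [224.2333 213.0533]
[235 323  48  24 688] [258.452 334.186]
tcp px [238.7717 207.1865]
(24, -23, 0) bbox 211 249 201 225 inter 281 missing red proj [ 0.5528 -0.3059  0.2593]
  col 214 212 224
  col 221 209 223
(18, -26, 5) bbox 210 247 202 225 inter 294 missing red proj [ 0.5472 -0.3072  0.2471]
  col 213 211 225
  col 220 209 223
(18, -26, 10) bbox 210 248 203 223 inter 304 missing red proj [ 0.5467 -0.3073  0.2378]
  col 213 210 223
  col 220 208 221
(18, -26, 15) bbox 210 249 203 221 inter 304 missing red proj [ 0.5454 -0.3075  0.2286]
  col 213 207 220
  col 220 206 220
211 216 216
214 210 221
217 209 220
220 208 219
223 208 219
226 207 218
229 207 218
232 206 217
235 205 216
```

The handle slope fits a pitch of about 11°. I'll tilt the tool to level the fork and check.

```bash
python3 -m handwheel '[[0,0,0,0,2,0],[0,0,0,0,3,0],[0,0,0,0,3,0],[0,0,0,0,3,0],[0,0,0,0,0,0]]'
cat > fit.py <<'E'
from tri import *
from scipy.optimize import minimize
p=optics.grab_frame('side');w=optics.grab_frame('wrist');s=monitor.observe();print(s['tcp_pos'],s['ee_rot'])
T=np.array(s['tcp_pos']);Rt=Ro.from_euler('xyz',s['ee_rot']).as_matrix();x=Rt[:,0];Rz=Ro.from_euler('z',np.arctan2(x[1],x[0])).as_matrix()
im=p['img'].astype(int);m=((im[...,2]>2.5*im[...,1])&(im[...,2]>80)&(im[...,2]>2.5*im[...,0]))
tc=proj(p,T);yy,xx=np.mgrid[:384,:512]
m=m&(abs(xx-tc[0])<60)&(abs(yy-tc[1])<40);cols=[c for c in range(512) if m[:,c].sum()>5]
obs=np.array([(c,yy[m[:,c],c].min()-.5,yy[m[:,c],c].max()+.5) for c in cols[1:-1]])
def edges(q):
    ox,oz,pt=q
    pts=np.array([proj(p,T+Rz@(Ro.from_euler('y',pt,degrees=True).apply([fx/1e3+ox/1e3,fy/1e3,fz/1e3])+[0,0,oz/1e3])) for fx in(-100,0) for fy in(-11,11) for fz in(0,28)],np.float32)
    h=cv2.convexHull(pts)[:,0]; h=np.vstack([h,h[:1]]); o=[]
    for c,_,_ in obs:
        ys=[a[1]+(b[1]-a[1])*(c-a[0])/(b[0]-a[0]) for a,b in zip(h,h[1:]) if (a[0]-c)*(b[0]-c)<=0 and a[0]!=b[0]]
        o.append((min(ys),max(ys)) if len(ys)>1 else (0,0))
    return np.array(o),h[:,0].min()
def cost(q): e,l=edges(q); return ((e-obs[:,1:])**2).clip(0,25).mean()+.5*(l-cols[0])**2
for p0 in (0,10): 
    r=minimize(cost,[-(-18),-26,p0],method='Nelder-Mead');print(r.x,r.fun)
E
python3 fit.py
```

```text
time_s: 32.15
tcp_pos: [0.4431, -0.3307, 0.2769]
ee_rot: [3.139, -0.194, 0.216]
contact_force: [-0.2, -0.3, -1.6]
opening: 0.234
finger_force: 109.2
[ 0.4436 -0.3307  0.2766] [ 3.1397 -0.1927  0.2165]
[ 26.231  -24.0287  -0.0006] 0.7043972508001068
[ 25.3477 -25.2409   1.7433] 0.674873944001776
```

```bash
python3 -m handwheel '[[-0.0028,0.0003,0.01,0,0,0],[-0.0046,0.0003,0.0196,0,0,0],[-0.0046,0.0003,0.0196,0,0,0],[-0.0046,0.0003,0.0196,0,0,0],[-0.0046,0.0003,0.0196,0,0,0]]'
python3 -m handwheel '[[-0.0046,0.0003,0.0196,0,0,0],[-0.0046,0.0003,0.0196,0,0,0],[-0.0046,0.0003,0.0196,0,0,0],[-0.0046,0.0003,0.0196,0,0,0],[-0.0046,0.0003,0.0196,0,0,0]]'
python3 -m handwheel '[[-0.0038,0,0.0196,0,0,0],[-0.002,0,0.01,0,0,0],[-0.001,0,0.005,0,0,0],[0,0,0,0,0,0],[0,0,0,0,0,0]]'
python3 -c "
from tri import *
s=monitor.observe();print(s['tcp_pos'],force(3))"
```

```text
time_s: 32.75
tcp_pos: [0.4401, -0.3327, 0.183]
ee_rot: [-3.141, -0.191, 0.217]
contact_force: [0.6, 0.3, -2.4]
opening: 0.235
finger_force: 109.2
time_s: 33.25
tcp_pos: [0.4366, -0.3349, 0.0825]
ee_rot: [-3.141, -0.191, 0.217]
contact_force: [0.1, -0.2, -0.6]
opening: 0.234
finger_force: 109.2
time_s: 33.75
tcp_pos: [0.4371, -0.3359, 0.0496]
ee_rot: [3.14, -0.193, 0.217]
contact_force: [-0.4, -0.1, -1.0]
opening: 0.233
finger_force: 109.2
[ 0.4371 -0.3359  0.0496] [ 0.2507  0.0437 -1.3614]
```

```bash
python3 -m handwheel '[[-0.0008,0,0.004,0,0,0],[-0.0008,0,0.004,0,0,0],[-0.0006,0,0.003,0,0,0],[-0.0006,0,0.003,0,0,0],[0,0,0,0,0,0]]'
python3 -c "from tri import *;print(force(3))"
python3 -m handwheel '[[-0.0002,0,0.001,0,0,0],[-0.0002,0,0.001,0,0,0],[-0.0002,0,0.001,0,0,0],[-0.0002,0,0.001,0,0,0],[0,0,0,0,0,0]]'
python3 -c "from tri import *;print(force(3))"
```

```text
time_s: 34.4
tcp_pos: [0.436, -0.335, 0.0335]
ee_rot: [-3.14, -0.191, 0.216]
contact_force: [-0.3, 0.2, -2.5]
opening: 0.234
finger_force: 109.2
[ 0.1205 -0.3252 -1.922 ]
time_s: 35.05
tcp_pos: [0.4363, -0.3353, 0.0301]
ee_rot: [-3.141, -0.192, 0.216]
contact_force: [-0.6, 0.4, -2.0]
opening: 0.231
finger_force: 109.2
[ 0.1107 -0.1111 -1.4847]
```

```bash
python3 fit.py
```

```text
[ 0.4364 -0.3354  0.0303] [ 3.1415 -0.192   0.2162]
[ 27.5657 -25.2632  -0.0006] 0.8367036146771881
[ 26.0083 -27.8223   3.7248] 0.7187663911864126
```

Not yet in contact. I'll continue in 1 mm steps.

```bash
python3 -m handwheel '[[-0.0002,0,0.001,0,0,0],[-0.0002,0,0.001,0,0,0],[0,0,0,0,0,0],[0,0,0,0,0,0],[0,0,0,0,0,0]]'
python3 -c "from tri import *;print(force(3))"
python3 -m handwheel '[[-0.0002,0,0.001,0,0,0],[-0.0002,0,0.001,0,0,0],[0,0,0,0,0,0],[0,0,0,0,0,0],[0,0,0,0,0,0]]'
python3 -c "from tri import *;print(force(3),monitor.observe()['ft_torque'])"
```

```text
time_s: 35.8
tcp_pos: [0.4364, -0.3354, 0.0282]
ee_rot: [-3.142, -0.192, 0.216]
contact_force: [0.9, -0.0, -2.2]
opening: 0.233
finger_force: 109.2
[-0.1885 -0.2622 -2.2577]
time_s: 36.45
tcp_pos: [0.4366, -0.3357, 0.0268]
ee_rot: [3.141, -0.192, 0.216]
contact_force: [-1.8, 0.9, 5.2]
opening: 0.233
finger_force: 110.2
[-2.6835  1.5003  5.303 ] [0.3721 0.1292 0.2018]
```

Contact at z≈0.027. Release and retreat.

```bash
python3 -m handwheel '[[0,0,0,0,0,0],[0,0,0,0,0,0],[0,0,0,0,0,0],[0,0,0,0,0,0],[0,0,0,0,0,0]]' 0.2 20
python3 -m handwheel '[[0,0,-0.003,0,0,0],[0,0,-0.008,0,0,0],[0,0,-0.015,0,0,0],[0,0,-0.02,0,0,0],[0,0,-0.02,0,0,0]]'
python3 -m handwheel '[[0,0,-0.02,0,-3,0],[0,0,-0.02,0,-4,0],[0,0,-0.02,0,-4,0],[0,0,-0.02,0,0,0],[0,0,0,0,0,0]]'
python3 - <<'E'
from tri import *
from bench import spotter
W=optics.grab_frame('wrist');S=optics.grab_frame('side');Tp=optics.grab_frame('top')
for n,p in (('wrist',W),('side',S),('top',Tp)):
    cv2.imwrite(f'pics/{n}12.png',p['img'])
    for l in ['fork','mat','frame','other_frame','tray','globe','jar','rock']: print(n,l,[(np.round(d['location'],3),round(d['p'],2)) for d in spotter.find_in(l,p)[:2]])
s=monitor.observe();print(s['tcp_pos'],s['ee_rot'],s['contact_force'])
# fork handle & mat by colour in wrist image
im=W['img'];hsv=cv2.cvtColor(im,cv2.COLOR_BGR2HSV)
g=((hsv[...,0]>60)&(hsv[...,0]<90)&(hsv[...,1]>80)).astype(np.uint8)
i=im.astype(int);r=((i[...,2]>3*i[...,1])&(i[...,2]>90)).astype(np.uint8)
for nm,m,z in(('mat',g,.003),('red',r,.031)):
    n,l,st,c=cv2.connectedComponentsWithStats(m)
    for k in np.argsort(-st[1:,4])[:2]+1:
        pts=np.argwhere(l==k)[:,::-1]; h=cv2.convexHull(pts.astype(np.float32))[:,0]
        w=np.array([fish(W,u,v,z)[:2] for u,v in h],np.float32); R=cv2.minAreaRect(w*1000); print(nm,st[k],R)
E
```

```text
time_s: 37.1
tcp_pos: [0.4363, -0.3354, 0.026]
ee_rot: [-3.141, -0.192, 0.216]
contact_force: [0.1, 0.3, 1.3]
opening: 0.603
finger_force: 0.0
time_s: 37.6
tcp_pos: [0.424, -0.3384, 0.0929]
ee_rot: [3.141, -0.192, 0.216]
contact_force: [1.0, -0.8, -0.0]
opening: 0.599
finger_force: 0.0
time_s: 38.1
tcp_pos: [0.4181, -0.3415, 0.1755]
ee_rot: [3.134, -0.004, 0.217]
contact_force: [-0.3, -0.7, -0.0]
opening: 0.598
finger_force: 0.0
wrist fork [(array([ 0.452, -0.561,  0.027]), 0.57), (array([ 0.456, -0.338,  0.022]), 0.56)]
wrist mat [(array([ 0.479, -0.317,  0.004]), 0.72)]
wrist frame []
wrist other_frame []
wrist tray [(array([ 0.432, -0.035,  0.018]), 0.64)]
wrist globe [(array([ 0.407, -0.129,  0.075]), 0.82), (array([ 0.46 , -0.339,  0.021]), 0.34)]
wrist jar []
wrist rock [(array([ 0.432, -0.034,  0.016]), 0.6)]
side fork [(array([ 0.435, -0.346,  0.016]), 0.78), (array([ 0.472, -0.577,  0.017]), 0.63)]
side mat [(array([ 0.462, -0.331,  0.007]), 0.72)]
side frame [(array([0.395, 0.09 , 0.022]), 0.58), (array([0.511, 0.367, 0.163]), 0.56)]
side other_frame [(array([0.616, 0.03 , 
[... 653 characters left out ...]
jar [(array([0.412, 0.11 , 0.14 ]), 0.86)]
top rock [(array([0.418, 0.003, 0.028]), 0.78)]
[ 0.4163 -0.3398  0.1704] [-3.1416  0.      0.2162] [ 0.2934 -0.5882 -0.4786]
mat [  177     6   140   251 28351] ((461.67156982421875, -325.8463134765625), (268.5125732421875, 138.8653106689453), 12.459664344787598)
mat [304 368   3   3   4] ((148.75802612304688, -480.2390441894531), (1.4580559730529785, 5.466463565826416), 74.02082061767578)
red [ 393  167   89   95 2971] ((437.2203369140625, -553.3395385742188), (49.65708923339844, 127.45621490478516), 60.30644607543945)
red [ 241  142   23  101 2181] ((411.7474060058594, -342.3260498046875), (99.9693832397461, 20.8909969329834), 12.607001304626465)
```

The fork lies flat, centred within about 5 mm of the mat's middle. Last check, in numbers: is the frame upright in the tray, and does everything else match the start pictures?

```bash
python3 - <<'E'
from tri import *
a=cv2.imread('pics/side12.png');p=optics.grab_frame('side')
for nm,X in {'foot L':(0,55,0),'foot R':(0,-55,0),'topL':(0,50,102),'topR':(0,-50,102),'barL':(0,45,157),'barR':(0,-45,157)}.items():
    print(nm,proj(p,np.array([.514,.351,.006])+Ro.from_euler('z',-6.4,degrees=True).apply(np.array(X)/1e3)).round(1))
hsv=cv2.cvtColor(a,cv2.COLOR_BGR2HSV)
for r in range(92,162,3):
    print(r,''.join('o' if s>120 and h<14 else 'y' if s>60 and h<30 else 'W' if v>215 else 'g' if v<140 else '.' for h,s,v in hsv[r,190:250]))
for n in ('side','top'):
    d=cv2.absdiff(cv2.GaussianBlur(cv2.imread(f'pics/{n}1.png'),(3,3),0),cv2.GaussianBlur(cv2.imread(f'pics/{n}12.png'),(3,3),0)).max(2)
    k=dict(side=[('other',250,120,272,175),('jar',192,150,212,188)],top=[('other',180,140,217,182),('rock',204,222,224,238),('jar',172,222,190,240),('globe',234,224,256,248)])[n]
    for nm,x0,y0,x1,y1 in k: print(n,nm,(d[y0:y1,x0:x1]>40).mean().round(3))
E
```

```text
foot L [216.5 139.8]
foot R [218.9 154.2]
topL [215.2 120.3]
topR [217.4 133. ]
barL [214.5 109.5]
barR [216.5 120.6]
92 ............................................................
95 ............................................................
98 ............................................................
101 ............................................................
104 ............................................................
107 ............................................................
110 .........................W..................................
113 .........................WW.................................
116 ..........................W.................................
119 ....yooooooooooy..........WW................................
122 ooyoyyoyyyyyooooooooy..WWWW.................................
125 ooooooooooooyyyyyyoooooooyy.................................
128 oooooooyyyyyyyyyyyyyyyyooooooooy............................
131 oooyyyyyyyyyyyyyyyyyyyyyyyyyoooooooooy......................
134 yyyyyyyyyyyyyyyyyoyyyoyyyyyyyyyyyyyoooooooyy................
137 yyyyyyyyyyyyyyyyyyyyyyyyoyyyyyyyyyyyyyyyooooooooy...........
140 yyyyyyyyyyyyyyyyyyyoyyyoyyyyyyyyyyyyyyyyyyyyyooooooooyy.....
143 ooyyyyyyyyyyyyyyyyyyyooyyyyoyyyoyyyyyooooooooooyyyyooooooy..
146 oooooooyyy.yyyyyyyyyyooooyyoyyyoooooooooooooooooooooyyyooooy
149 oooooooooooy.Wyyoyyyyoooooooooooooooooooooooooooooooooyyyyoo
152 ooooooooooooooooooyyyoooooooooooooooooooooooooooooooooooyyyy
155 ooooooooooooooooooooooooooooooooooooooooooooooooooooooyyyyyy
158 ooooooooooooooooooooooooooooooooooooooooooooooooooooyyyyyyyy
161 oooooooooooooooooooooooooooooooooooooooooooooooooyyyyyyyyyyy
side other 0.069
side jar 0.803
top other 0.0
top rock 0.638
top jar 0.034
top globe 0.544
```

```bash
python3 -c "
from bench import order;print(order.sign_off())"
```

```text
the job is handed in; nothing more can be done
None
```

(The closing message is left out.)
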